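Put a plywood plaque in press under full paint tins

ROBOT

A 7-joint arm with a two-finger parallel gripper is mounted at the origin on the work surface. World frame = base frame: x ahead of the robot, y to its left, z up, the work surface at z = 0. Lengths are in mm, angles in rad, forces in N, time in s.
With the tool pointing down it reaches from about 425 to 875 mm from the base axis. Payload 9.9 kg.
Tool frame: the origin (TCP) lies between the finger pads; the fingertips stand 19 mm ahead of it and the grasp point (between the pads) is the TCP; z points along the fingers, y is the line along which they close (so a half turn about z gives the same grasp; the last joint's range is limited). The gripper opens to 85 mm and grips with 20 to 120 N. Pads are 22 mm wide; open, the fingers measure 114 mm over their backs; the gripper's body (76 mm by 85 mm) begins 54 mm behind the grasp point. The pads swing forward as they close: fully open they stand 13 mm farther back than shut.
Start: joints at [1.212, 0.576, 0.025, 1.437, -0.015, 1.129, -0.057], TCP at [183.169, -649.676, 250.289] pointing down, gripper open.
Joint ranges: [-2.76, 2.76], [-0.34, 2.15], [-1.52, 1.57], [0.19, 2.46], [-1.09, 4.23], [0.17, 1.99], [-2.82, 2.82]. Speed limits (rad/s): [2.22, 2.22, 3.01, 3.01, 3.14, 3.14, 3.14].

INTERFACE

Orientations are given as a unit quaternion [x, y, z, w].
In Python, from station import sensors, viewer, ctrl gives the robot as it stands.
- The arm moves only by the shell command python3 -m inch 'ROWS'. ROWS is JSON, a list of rows, each an object with "fingers": the opening, from -1 (shut) to 1 (fully open); "xyz": the shift along the world's x, y, z each as a share of 0.05 m, from -1 to 1, a list of three; "spin": the turn about the world's z as a share of 180 degrees, from -1 to 1. A call has 1 to 20 rows; each row shifts and turns the commanded pose from where the row before left it; what a row does not reach is not made up. A row lasts 1/10 s, in which the tool goes at most 50 mm and 8.59 degrees, less where a joint would pass 70% of its speed; a pose out of reach is approached as far as the arm can. A call with a number of a shift or a turn outside -1 to 1 is refused whole. A call with a gripper value outside its range is refused whole. The fingers move at their own pace and stop on an object; the grip force is fixed at half the most. Time passes only in rows, so rows that do not move let the fingers close. It gives the time, the measured TCP pose, the force, the opening and the grip force at its end, in the units of the state.
- sensors.read_state(): the state, without advancing time (a new reading comes with each control period).
- viewer.get_image(name): name is "side" or "top" or "wrist"; returns a dict with "img" (420x560x3 uint8, red, green, blue), "fx", "fy", "cx", "cy" (pixels), "world_from_camera" (4x4, takes a point from camera to world coordinates); the wrist camera has in their place "tool_from_camera" (4x4, takes a point from camera to tool coordinates, whose origin is the TCP and whose axes are the flange's). Camera axes: x right, y up, looking along -z (the intrinsics and any distortion apply to the point x, -y, -z); pixel columns grow to the right and rows downward; lengths in mm; the calibration is good to about 2 mm. The wrist camera is an equidistant fisheye: a pixel r from the principal point sees the ray r / f radians off the axis. A picture is of the moment at which its call begins: read the wrist's pose just before it. There is no depth.
- ctrl.close_job(): hands the job in; it is judged then, once.
The state is a dict: "clock": time; "joints": joint angles; "joint_vel": joint speeds; "joint_torque": joint torques, N m; "tcp_pos": TCP position; "tcp_rot": TCP orientation; "force": force on the tool from outside, world axes, zero at the start; "ft_torque": the same for the moment, N m; "gripper_width": opening from 0.0 (shut) to 1.0 (fully open); "grip_force": force on a finger pad.
Only numpy, scipy, OpenCV 4.12 (cv2) and the standard library are available. Lean on these libraries where they do the work, as an engineer would, in place of code of your own. Each camera call takes 0.05 s, during which the arm holds its last target. There are 200 camera calls.

TASK

Put the plaque in press: lay it flat on the pressing board, centred between the side blocks and in line with the board, and feel its square end gently home against the end fence; then lay the batten along the middle of the plaque. The tins look alike and only their weight in the hand tells full from used-up: stand every full tin flat (either way up) in a row along the batten, centred on its width and wholly over its length, as weights, and stand every used-up tin flat on the floor of the returns tray. Do not ram the fence, leave the other things on the table where they are, and put right anything that gets knocked aside.

Things in the scene. Friction and masses are not known exactly. Their poses are not given: they have to be found in the camera images.
- jig: plywood pressing board fixed to the table, 290 x 130 x 18 mm, origin at the centre of its underside (table height), top 18 mm up. Its x axis runs along its length towards the end fence. Four fixed wooden side blocks (24 x 18 mm, 10 mm tall) stand on it at x = +-62 mm, their inner faces 38 mm either side of its centre line (76 mm apart)
- fence: end fence: wooden bar screwed across the far end of the pressing board, 20 mm thick (x) x 110 mm long (y) x 12 mm tall, at an adjustable place along the board; origin at the centre of its underside, on the board's top; the face that stops the plaque is at x = -10 mm in its frame
- plaque: pale plywood plaque with one arched end and one square end, 200 mm long (x) x 64 mm wide (y) x 14 mm thick, about 0.12 kg; origin at the centre of its underside, x towards the square end, which is at x = +100 mm
- plaque_foot (a point): middle of the plaque's square end, at the lower edge
- batten: dark hardwood batten, plain bar 190 mm long (x) x 40 mm wide (y) x 16 mm thick, about 0.11 kg, origin at the centre of its underside
- tray: open white returns tray fixed to the table, 270 mm (x) x 150 mm (y), 32 mm tall, walls and floor 5 mm thick, origin at the centre of its underside, which lies on the table
- tin_a: one of four to six outwardly identical closed metal paint tins, 60 mm across and 36 mm tall, flat lid; a full one weighs roughly 0.3 kg, a used-up one less than 0.1 kg, and only lifting tells which; origin at its centre (18 mm above what it stands on), z out of the lid; starts lid up on the table; it may be left on its base or on its lid
- tin_b: one of four to six outwardly identical closed metal paint tins, 60 mm across and 36 mm tall, flat lid; a full one weighs roughly 0.3 kg, a used-up one less than 0.1 kg, and only lifting tells which; origin at its centre (18 mm above what it stands on), z out of the lid; starts lid up on the table; it may be left on its base or on its lid
- tin_c: one of four to six outwardly identical closed metal paint tins, 60 mm across and 36 mm tall, flat lid; a full one weighs roughly 0.3 kg, a used-up one less than 0.1 kg, and only lifting tells which; origin at its centre (18 mm above what it stands on), z out of the lid; starts lid up on the table; it may be left on its base or on its lid
- tin_d: one of four to six outwardly identical closed metal paint tins, 60 mm across and 36 mm tall, flat lid; a full one weighs roughly 0.3 kg, a used-up one less than 0.1 kg, and only lifting tells which; origin at its centre (18 mm above what it stands on), z out of the lid; starts lid up on the table; it may be left on its base or on its lid
- tin_e: one of four to six outwardly identical closed metal paint tins, 60 mm across and 36 mm tall, flat lid; a full one weighs roughly 0.3 kg, a used-up one less than 0.1 kg, and only lifting tells which; origin at its centre (18 mm above what it stands on), z out of the lid; starts lid up on the table; it may be left on its base or on its lid
- tin_f: one of four to six outwardly identical closed metal paint tins, 60 mm across and 36 mm tall, flat lid; a full one weighs roughly 0.3 kg, a used-up one less than 0.1 kg, and only lifting tells which; origin at its centre (18 mm above what it stands on), z out of the lid; starts lid up on the table; it may be left on its base or on its lid
- cup: bystander: clear rinsing cup standing among the tins, 68 mm across, 70 mm tall, origin under its base
- brush: bystander: paint brush lying right of the board's far end, 170 mm long
- eraser: bystander: white eraser, 60 x 28 x 16 mm
- gluebottle: bystander: glue bottle, 52 mm across, 120 mm tall, origin under its base
- pencil: bystander: yellow pencil, 150 mm long

How it is judged:
By the outcome, as a careful person would: the job done as asked, in the order asked, and still so for the second after the job is handed in, with the robot touching nothing.
Of tin_a, tin_b, tin_c, tin_d, tin_f only 3 to 5 are there at a start; the rules pass over those that are not, and their reading is None.
At some moment in a run one of tin_a, tin_b, tin_c, tin_d, tin_e, tin_f may be knocked a few centimetres aside while the robot is not near it.
Once in a run the grip may slacken for a moment while it holds something.
It also fails if it takes over 210 s, if anything falls off the work surface, if the arm or the gripper's body presses on something with over 40 N, if the wrist force passes 120 N, or if a joint passes its speed limit or range.

## Working session

There is one attempt and no reset: what is moved stays moved. The work goes in short steps, Python scripts to look and compute and a shell command to move; the robot and the scene stay as the last step left them, time stands still between calls to the robot, and variables do not carry over. Pictures are saved under pics/ and viewed, at most 14 in all, crops included, and the job is handed in when it is done.

```bash
mkdir -p pics; ls; cat > h.py <<'E'
import numpy as np, cv2
from station import sensors, viewer, ctrl
def grab(n,save=None):
    s=sensors.read_state(); d=viewer.get_image(n); d['s']=s
    if save: cv2.imwrite('pics/'+save+'.png',d['img'][:,:,::-1])
    return d
def ray(d,u,v):
    M=np.array(d['world_from_camera']); r=np.array([(u-d['cx'])/d['fx'],-(v-d['cy'])/d['fy'],-1.])
    return M[:3,3],M[:3,:3]@r
def onz(d,u,v,z):
    o,r=ray(d,u,v); t=(z-o[2])/r[2]; return o+t*r
def proj(d,p):
    M=np.array(d['world_from_camera']); c=M[:3,:3].T@(np.array(p,float)-M[:3,3])
    return d['cx']+d['fx']*c[0]/-c[2], d['cy']-d['fy']*c[1]/-c[2]
E
python3 - <<'E'
from h import *
for n in('top','side'):
    d=grab(n,n+'0'); print(n,d['fx'],d['cx'],d['cy'],np.round(d['world_from_camera'],3).tolist(),[k for k in d])
print(sensors.read_state())
E
```

```text
pics
top 387.59439502525186 281.8985365125939 207.92021594667116 [[-0.024, 0.981, -0.192, 366.77], [-1.0, -0.019, 0.025, 17.733], [0.021, 0.192, 0.981, 1003.122], [0.0, 0.0, 0.0, 1.0]] ['img', 'fx', 'fy', 'cx', 'cy', 'world_from_camera', 's']
side 541.2249578399674 280.50883459831977 208.79057792510267 [[-1.0, 0.015, -0.015, 539.998], [-0.021, -0.777, 0.629, 766.245], [-0.003, 0.629, 0.777, 1013.436], [0.0, 0.0, 0.0, 1.0]] ['img', 'fx', 'fy', 'cx', 'cy', 'world_from_camera', 's']
{'clock': 0.1, 'joints': array([ 1.21218746,  0.57645876,  0.02487497,  1.43780691, -0.01500946,
        1.12901645, -0.05649434]), 'joint_vel': array([-0.00069444, -0.00210815, -0.00012258, -0.00393077,  0.00058818,
        0.00031995, -0.00066729]), 'joint_torque': array([ 6.48394082e-03, -7.67305613e+01,  2.25803286e+00, -2.86603832e+01,
        1.58649503e-02,  8.65640002e-03, -7.10697122e-05]), 'tcp_pos': array([ 183.06443251, -649.31235046,  249.52831685]), 'tcp_rot': array([ 9.90573808e-01,  1.36977971e-01, -1.44289945e-04, -7.38255818e-04]), 'force': array([-0.5144568 ,  0.14836317, -0.30030584]), 'ft_torque': array([-0.04181689, -0.02978918,  0.0487125 ]), 'grip_force': 0.0, 'gripper_width': 0.9964188990902817}
```

View pics/top0.png

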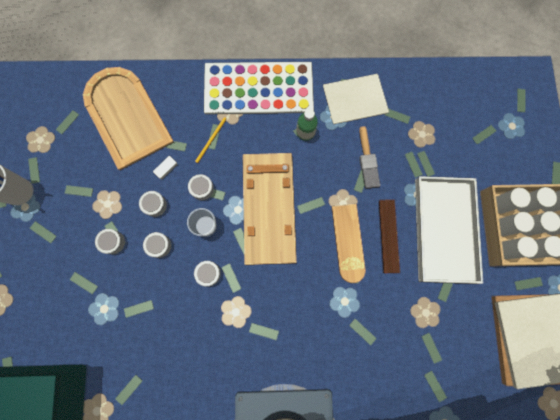

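View pics/side0.png

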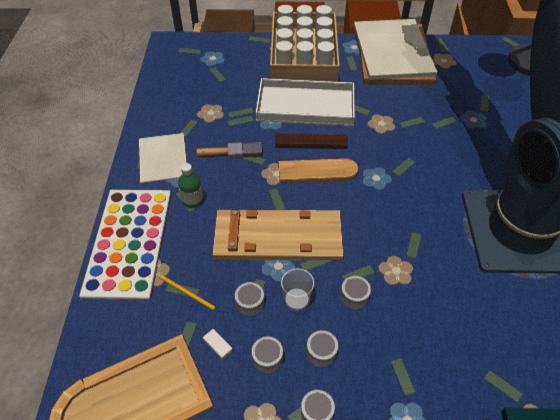

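Top view: board at (269,208) with its fence at the top (268,168). The plaque is at (348,243) with its arch toward the robot, the batten at (389,237) and the tray at (449,230). Five tins are at (200,187), (151,203), (156,245), (108,241) and (206,274), and the cup is at (202,223).

```bash
cat >> h.py <<'E'
def rect(d,roi,lo,hi,z,pts=False):
    hsv=cv2.cvtColor(np.ascontiguousarray(d['img']),cv2.COLOR_RGB2HSV); m=cv2.inRange(hsv,np.array(lo),np.array(hi))
    k=np.zeros_like(m); u0,v0,u1,v1=roi; k[v0:v1,u0:u1]=m[v0:v1,u0:u1]
    k=cv2.morphologyEx(k,cv2.MORPH_OPEN,np.ones((3,3)))
    c=max(cv2.findContours(k,cv2.RETR_EXTERNAL,cv2.CHAIN_APPROX_NONE)[0],key=cv2.contourArea)
    w=np.array([onz(d,*p[0],z)[:2] for p in cv2.convexHull(c)],np.float32)
    (x,y),(a,b),t=cv2.minAreaRect(w)
    if a<b: a,b,t=b,a,t+90
    t=(t+90)%180-90
    return np.round([x,y,a,b,t],1)
E
python3 - <<'E'
from h import *
T=grab('top');S=grab('side')
for d,n in((T,'top'),(S,'side')):
    im=cv2.cvtColor(d['img'],cv2.COLOR_RGB2HSV)
    for q in ([(340,230),(348,250),(390,230),(260,200),(268,168),(449,230),(343,202),(351,270),(330,230),(200,187),(151,203)] if n=='top' else [(300,170),(350,167),(310,141),(290,232),(234,230),(300,100),(250,297)]): print(n,q,im[q[1],q[0]])
a=cv2.resize(T['img'][140:300,90:250],None,fx=3.5,fy=3.5,interpolation=2)
b=cv2.resize(T['img'][140:300,235:415],None,fx=1.33*1.0,fy=1.33,interpolation=2)
b=cv2.resize(T['img'][150:290,235:495],None,fx=3,fy=3,interpolation=2)
cv2.imwrite('pics/c1.png',b[:,:,::-1])
E
```

```text
top (340, 230) [ 18 118 218]
top (348, 250) [ 17 120 219]
top (390, 230) [ 11 145  88]
top (260, 200) [ 20  99 225]
top (268, 168) [ 15 156 177]
top (449, 230) [ 35  12 231]
top (343, 202) [ 26  30 226]
top (351, 270) [ 18 115 219]
top (330, 230) [109 116 121]
top (200, 187) [ 13  14 162]
top (151, 203) [ 18  19 161]
side (300, 170) [ 17 149 180]
side (350, 167) [ 15 143 185]
side (310, 141) [  9 147  59]
side (290, 232) [ 17 130 186]
side (234, 230) [ 13 181 145]
side (300, 100) [ 19  23 211]
side (250, 297) [177  21 111]
```

View pics/c1.png

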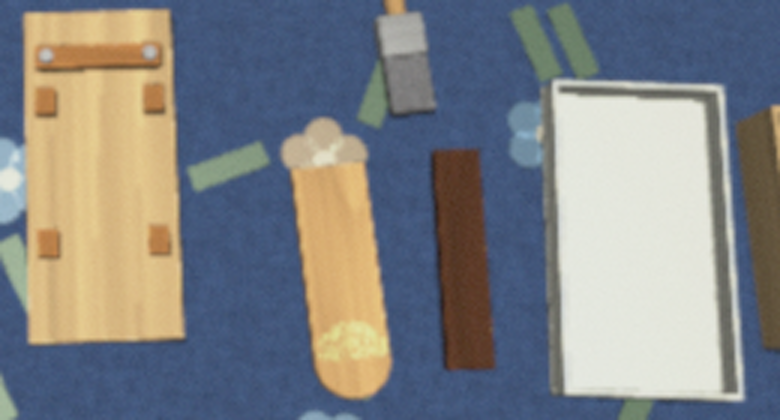

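The crop shows the plaque's square end (crop ~330,165) bordering a flower printed on the cloth. The arch is at crop (355,395). The blocks and fence are all visible.

```bash
cat >> h.py <<'E'
def tins(d,roi=None):
    "rim ellipses -> centre of lid at z=36"
    hsv=cv2.cvtColor(np.ascontiguousarray(d['img']),cv2.COLOR_RGB2HSV); m=cv2.inRange(hsv,np.array([0,0,70]),np.array([179,60,255]))
    if roi: k=np.zeros_like(m); u0,v0,u1,v1=roi; k[v0:v1,u0:u1]=m[v0:v1,u0:u1]; m=k
    m=cv2.morphologyEx(m,cv2.MORPH_OPEN,np.ones((3,3))); out=[]
    for c in cv2.findContours(m,cv2.RETR_EXTERNAL,cv2.CHAIN_APPROX_NONE)[0]:
        if 300<cv2.contourArea(c)<1500:
            u,v,w,h=cv2.boundingRect(c); p=onz(d,u+w/2-.5,v+h/2-.5,36); out.append(np.round([u+w/2,v+h/2,w,h,p[0],p[1]],1))
    return out
E
python3 - <<'E'
from h import *
T=grab('top');S=grab('side')
W=[8,70,110],[25,255,255]
print('plaque',rect(T,(325,180,372,290),[8,70,130],[27,255,255],14),rect(S,(268,150,365,190),[8,90,110],[27,255,255],14))
print('batten',rect(T,(375,190,410,285),[0,90,30],[25,255,140],16),rect(S,(265,125,360,155),[0,90,20],[25,255,120],16))
print('board',rect(T,(232,140,305,275),[8,50,110],[27,255,255],18),rect(S,(200,195,355,270),[8,70,90],[27,255,255],18))
print('fence',rect(T,(240,158,298,178),[5,135,60],[18,255,215],30),rect(S,(222,200,245,255),[5,150,40],[16,255,175],30))
for n,r in dict(b1=(245,176,256,192),b2=(280,176,292,192),b3=(245,225,256,238),b4=(283,224,294,238)).items(): print(n,rect(T,r,[5,135,60],[18,255,240],28))
print('tray',rect(T,(410,165,487,292),[0,0,120],[100,60,255],32),rect(S,(250,75,360,130),[0,0,100],[100,60,255],32))
for d in(T,S):print(*tins(d),sep='\n');print()
E
```

```text
plaque [ 466.3 -176.4  201.    64.8    4. ] [ 467.6 -175.6  199.9   65.2    4.2]
batten [ 480.9 -281.   184.    38.9   -0.5] [ 483.8 -275.6  186.6   47.7   -0.9]
board [562.6  27.  291.4 131.1   0.7] [564.4  29.2 289.7 130.7   1.1]
fence [662.5  29.2  73.   19.   89. ] [665.   28.6  76.8  20.4 -88.8]
b1 [ 6.235e+02  7.530e+01  1.880e+01  1.300e+01 -5.000e-01]
b2 [624.5 -18.1  18.8  13.   -1.4]
b3 [499.4  73.7  20.5  12.7  -0.5]
b4 [501.3 -20.1  18.   12.7  -1.4]
tray [ 5.025e+02 -4.256e+02  3.262e+02  1.507e+02  5.000e-01] [ 494.2 -415.4  261.7  120.7   -3.3]
[236.5 312.   31.   32.  303.5 109.7]
[207.5 273.5  27.   27.  396.8 180.6]
[157.  245.   28.   26.  469.4 306.3]
[110.  238.   30.   32.  489.4 422.8]
[202.  222.5  30.   29.  523.7 196. ]
[234.5 211.   19.   26.  551.5 114.5]
[153.  204.   28.   26.  573.6 320.3]
[108.  204.5  28.   29.  574.5 433. ]
[206.5 187.   37.   26.  615.4 186. ]
[ 20.  185.   40.   54.  629.3 657.3]
[ 367.5  173.    25.    38.   645.3 -230.6]

[311.5 405.   47.   30.  494.7 426.2]
[403.5 376.5  23.   35.  323.1 370.1]
[267.  351.5  32.   31.  578.5 325.8]
[322.5 345.   31.   30.  471.8 310.4]
[217.5 344.5  29.   31.  674.7 313.3]
[249.5 294.5  29.   29.  619.2 201.9]
[356.5 284.   29.   36.  397.1 172.5]
[299.  285.   36.   50.  517.2 177.3]
[ 244.5  148.5   35.    13.   656.5 -223.7]
[ 305.    34.5   16.    59.   498.2 -734.6]
[ 284.5   34.5   17.    59.   562.7 -733.5]
[ 444.5   17.5   35.    35.    43.5 -838.8]
[ 330.5   32.    31.    64.   417.5 -749.8]
[ 235.5   11.    79.    22.   727.  -866.2]
```

```bash
cat >> h.py <<'E'
def st():
    s=sensors.read_state(); q=s['tcp_rot']; y=2*np.degrees(np.arctan2(q[1],q[0])); y=(y+90)%180-90
    print('t',round(s['clock'],2),'tcp',np.round(s['tcp_pos'],1),'yaw',round(y,2),'F',np.round(s['force'],2),'w',round(s['gripper_width'],3),'g',round(s['grip_force'],1)); return s
E
python3 -m inch '[{"fingers":1,"xyz":[0.4,0.68,-0.16],"spin":-0.0046},{"fingers":1,"xyz":[0.4,0.68,-0.16],"spin":-0.0046},{"fingers":1,"xyz":[0.4,0.68,-0.16],"spin":-0.0046},{"fingers":1,"xyz":[0.4,0.68,-0.16],"spin":-0.0046},{"fingers":1,"xyz":[0.4,0.68,-0.16],"spin":-0.0046},{"fingers":1,"xyz":[0.4,0.68,-0.16],"spin":-0.0046},{"fingers":1,"xyz":[0.4,0.68,-0.16],"spin":-0.0046},{"fingers":1,"xyz":[0.4,0.68,-0.16],"spin":-0.0046},{"fingers":1,"xyz":[0.4,0.68,-0.16],"spin":-0.0046},{"fingers":1,"xyz":[0.4,0.68,-0.16],"spin":-0.0046},{"fingers":1,"xyz":[0.4,0.68,-0.16],"spin":-0.0046},{"fingers":1,"xyz":[0.4,0.68,-0.16],"spin":-0.0046},{"fingers":1,"xyz":[0.4,0.68,-0.16],"spin":-0.0046},{"fingers":1,"xyz":[0.4,0.68,-0.16],"spin":-0.0046},{"fingers":1,"xyz":[0,0,0],"spin":0},{"fingers":1,"xyz":[0,0,0],"spin":0},{"fingers":1,"xyz":[0,0,0],"spin":0}]'
python3 - <<'E'
from h import *
s=st(); d=grab('wrist','w0'); print(d['fx'],d['cx'],d['cy'],np.round(d['tool_from_camera'],3).tolist())
T=grab('top')
for q in [(416.7,177.3),(476,178.7),(419.3,281.7),(482,282.7)]: print(np.round(onz(T,*q,32),1))
E
```

```text
clock: 2.0
tcp_pos: [462.7, -174.8, 138.5]
tcp_rot: [0.999, 0.036, -0.0, 0.0]
force: [0.3, -0.6, -0.4]
gripper_width: 1.001
grip_force: 0.0
t 2.0 tcp [ 462.7 -174.8  138.5] yaw 4.09 F [ 0.34 -0.58 -0.39] w 1.001 g 0.0
325.19226210127806 283.46142735161754 200.82930883583504 [[0.0, 0.951, 0.308, 77.801], [1.0, -0.0, -0.001, 0.38], [-0.001, 0.308, -0.951, -123.422], [0.0, 0.0, 0.0, 1.0]]
[ 631.2 -361.3   32. ]
[ 624.6 -517.5   32. ]
[ 363.5 -343.4   32. ]
[ 357.3 -500.2   32. ]
```

View pics/w0.png

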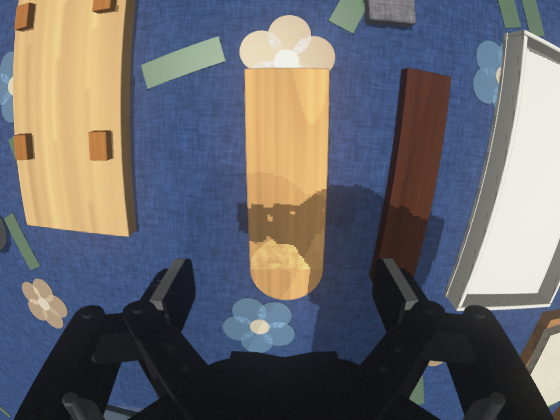

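The wrist view has the plaque (cols 246–330) centred between the open fingers (187 and 385), parallel to the tool. The batten is at (410,180).

```bash
cat >> h.py <<'E'
def wz(d,u,v,z):
    from scipy.spatial.transform import Rotation as R
    a=np.array([u-d['cx'],v-d['cy']]); r=np.hypot(*a)+1e-9; th=r/d['fx']
    c=np.array([np.sin(th)*a[0]/r,-np.sin(th)*a[1]/r,-np.cos(th)])
    M=np.array(d['tool_from_camera']); Q=R.from_quat(d['s']['tcp_rot']).as_matrix()
    o=Q@M[:3,3]+d['s']['tcp_pos']; w=Q@(M[:3,:3]@c); return o+(z-o[2])/w[2]*w
def wmask(d,roi,lo,hi):
    hsv=cv2.cvtColor(np.ascontiguousarray(d['img']),cv2.COLOR_RGB2HSV); m=cv2.inRange(hsv,np.array(lo),np.array(hi))
    k=np.zeros_like(m); u0,v0,u1,v1=roi; k[v0:v1,u0:u1]=m[v0:v1,u0:u1]
    k=cv2.morphologyEx(k,cv2.MORPH_OPEN,np.ones((3,3)))
    return max(cv2.findContours(k,cv2.RETR_EXTERNAL,cv2.CHAIN_APPROX_NONE)[0],key=cv2.contourArea)
def wrect(d,roi,lo,hi,z):
    w=np.array([wz(d,*p[0],z)[:2] for p in wmask(d,roi,lo,hi)],np.float32)
    (x,y),(a,b),t=cv2.minAreaRect(w)
    if a<b: a,b,t=b,a,t+90
    return np.round([x,y,a,b,(t+90)%180-90],1)
E
python3 - <<'E'
from h import *
d=grab('wrist')
print('plaque px',cv2.boundingRect(wmask(d,(235,60,345,305),[8,70,60],[27,255,255])),wrect(d,(235,60,345,305),[8,70,60],[27,255,255],14))
print('batten',wrect(d,(380,60,455,240),[0,90,20],[14,255,140],16))
for q in[(246,68),(330,68),(250,270),(324,270)]:print(np.round(wz(d,*q,14),1))
E
python3 -m inch '[{"fingers":1,"xyz":[0.08,-0.02,-0.5],"spin":0},{"fingers":1,"xyz":[0,0,-0.5],"spin":0},{"fingers":1,"xyz":[0,0,-0.5],"spin":0},{"fingers":1,"xyz":[0,0,-0.5],"spin":0},{"fingers":1,"xyz":[0,0,-0.3],"spin":0},{"fingers":1,"xyz":[0,0,0],"spin":0},{"fingers":1,"xyz":[0,0,0],"spin":0}]'
```

```text
plaque px (244, 68, 85, 232) [ 465.1 -177.5  199.4   63.9    4.1]
batten [ 504.  -282.3  143.7   40.1   -0.6]
[ 562.4 -140.6   14. ]
[ 567.1 -203.3   14. ]
[ 394.4 -151.1   14. ]
[ 398.8 -216.    14. ]
clock: 2.85
tcp_pos: [467.0, -175.3, 23.6]
tcp_rot: [0.999, 0.036, -0.0, 0.0]
force: [0.3, 0.6, -0.3]
gripper_width: 1.001
grip_force: 0.0
```

```bash
python3 -m inch '[{"fingers":1,"xyz":[0,-0.03,-0.03],"spin":0},{"fingers":-1,"xyz":[0,0,0],"spin":0},{"fingers":-1,"xyz":[0,0,0],"spin":0},{"fingers":-1,"xyz":[0,0,0],"spin":0},{"fingers":-1,"xyz":[0,0,0],"spin":0},{"fingers":-1,"xyz":[0,0,0],"spin":0},{"fingers":-1,"xyz":[0,0,0],"spin":0},{"fingers":-1,"xyz":[0,0,0],"spin":0}]'
```

```text
clock: 3.65
tcp_pos: [467.5, -176.5, 23.1]
tcp_rot: [0.999, 0.036, 0.001, 0.0]
force: [-2.5, -0.1, 12.7]
gripper_width: 0.724
grip_force: 61.9
```

```bash
python3 -m inch '[{"fingers":-1,"xyz":[0,0,0.1],"spin":0},{"fingers":-1,"xyz":[0,0,0.3],"spin":0},{"fingers":-1,"xyz":[0,0,0.6],"spin":0},{"fingers":-1,"xyz":[0,0,0.6],"spin":0},{"fingers":-1,"xyz":[0,0,0],"spin":-0.018},{"fingers":-1,"xyz":[0,0,0],"spin":0},{"fingers":-1,"xyz":[0,0,0],"spin":0}]'
python3 - <<'E'
from h import *
st(); d=grab('wrist','w1')
T=grab('top')
E
```

```text
clock: 4.35
tcp_pos: [466.9, -176.0, 101.8]
tcp_rot: [1.0, 0.009, -0.0, -0.0]
force: [-0.2, 0.2, -1.7]
gripper_width: 0.719
grip_force: 65.6
t 4.35 tcp [ 466.9 -176.   101.8] yaw 1.0 F [-0.16  0.25 -1.75] w 0.719 g 65.6
```

View pics/w1.png

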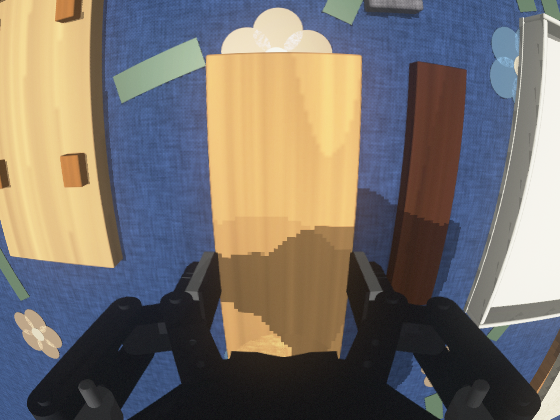

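The plaque is held level in the jaws: square end at row 55, cols 206–362, with the pads at cols 205 and 360. I'll measure its pose relative to the tool next.

```bash
cat >> h.py <<'E'
def held(d,roi,lo,hi,z):
    "square end & side lines of the held plaque in world"
    c=wmask(d,roi,lo,hi)[:,0]
    w=np.array([wz(d,*p,z)[:2] for p in c]); x0,y0=d['s']['tcp_pos'][:2]
    e=np.percentile(w[:,0],97); 
    o=[]
    for sgn in(1,-1):
        k=(w[:,0]>x0+25)&(w[:,0]<e-8)&(sgn*(w[:,1]-y0)>20); o.append(np.polyfit(w[k,0],w[k,1],1))
    k=(w[:,0]>e-6)&(abs(w[:,1]-y0)<25); f=np.polyfit(w[k,1],w[k,0],1)
    yaw=np.degrees((o[0][0]+o[1][0])/2); ym=(np.polyval(o[0],e)+np.polyval(o[1],e))/2
    print('end x %.1f y %.1f yaw sides %.2f %.2f end %.2f width %.1f'%(np.polyval(f,ym),ym,np.degrees(o[0][0]),np.degrees(o[1][0]),-np.degrees(f[0]),np.polyval(o[0],x0+50)-np.polyval(o[1],x0+50)))
E
python3 - <<'E'
from h import *
s=st(); d=grab('wrist')
for dz in(-6,-9,-12): held(d,(190,30,375,245),[8,70,80],[27,255,255],s['tcp_pos'][2]+dz)
E
```

```text
t 4.45 tcp [ 466.7 -176.   101.3] yaw 0.99 F [-0.14  0.   -0.88] w 0.72 g 65.6
end x 563.4 y -174.8 yaw sides 0.94 1.15 end 1.02 width 61.4
end x 563.8 y -174.8 yaw sides 0.94 1.15 end 1.01 width 62.8
end x 564.2 y -174.8 yaw sides 0.92 1.15 end 1.00 width 64.3
```

```bash
python3 -m inch '[{"fingers":-1,"xyz":[0.26,0.68,0],"spin":0},{"fingers":-1,"xyz":[0.26,0.68,0],"spin":0},{"fingers":-1,"xyz":[0.26,0.68,0],"spin":0},{"fingers":-1,"xyz":[0.26,0.68,0],"spin":0},{"fingers":-1,"xyz":[0.26,0.68,0],"spin":0},{"fingers":-1,"xyz":[0.26,0.68,0],"spin":0},{"fingers":-1,"xyz":[0,0,-0.4],"spin":0},{"fingers":-1,"xyz":[0,0,-0.4],"spin":0},{"fingers":-1,"xyz":[0,0,0],"spin":0},{"fingers":-1,"xyz":[0,0,0],"spin":0}]'
python3 - <<'E'
from h import *
s=st(); d=grab('wrist','w2')
E
```

```text
clock: 5.5
tcp_pos: [544.7, 27.5, 61.5]
tcp_rot: [1.0, 0.008, -0.001, 0.0]
force: [-0.3, -0.1, -0.9]
gripper_width: 0.722
grip_force: 65.7
t 5.5 tcp [544.7  27.5  61.5] yaw 0.91 F [-0.33 -0.1  -0.89] w 0.722 g 65.7
```

View pics/w2.png

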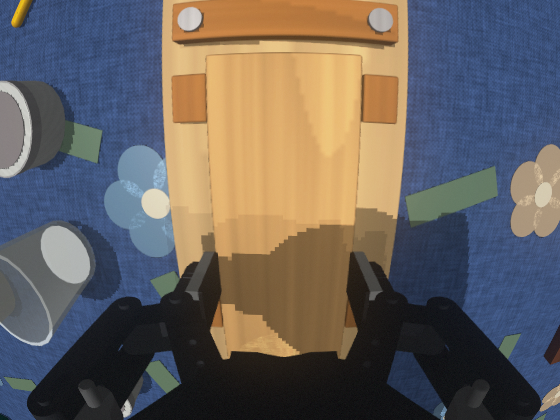

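The plaque hangs over the board between the far blocks (172–206 and 362–398), with its end at row 55 and the fence's near edge at about row 42.

```bash
python3 - <<'E'
from h import *
s=st(); d=grab('wrist')
hsv=cv2.cvtColor(d['img'],cv2.COLOR_RGB2HSV)
for r in(43,60,100,150): print(r,[tuple(hsv[r,c]) for c in range(158,180,3)],[tuple(hsv[r,c]) for c in range(390,412,3)])
print('col230',[(r,tuple(hsv[r,230])) for r in range(30,60,2)])
print('blockrow100',[(c,tuple(hsv[100,c])) for c in range(196,214,2)],[(c,tuple(hsv[100,c])) for c in range(354,372,2)])
# board edges vs blue
L=[];R=[]
for r in range(55,200,5):
    blue=(hsv[r,:,0]>90)|(hsv[r,:,1]<60)
    cl=[c for c in range(280,100,-1) if blue[c]][0]+.5; cr=[c for c in range(290,450) if blue[c]][0]-.5
    L.append(wz(d,cl,r,18)[:2]);R.append(wz(d,cr,r,18)[:2])
L=np.array(L);R=np.array(R);fl=np.polyfit(L[:,0],L[:,1],1);fr=np.polyfit(R[:,0],R[:,1],1)
x=560;print('board edges at 560',np.polyval(fl,x),np.polyval(fr,x),np.degrees(fl[0]),np.degrees(fr[0]))
c=[(fl[0]+fr[0])/2,(fl[1]+fr[1])/2]
for x in(544.7,560,640):print('mid',x,np.polyval(c,x))
for u,v in[(173,75),(173,122),(397,75),(397,122)]:print('block outer',np.round(wz(d,u,v,28)[:2],1))
for u in(200,285,370):print('fence',np.round(wz(d,u,42,30)[:2],1))
for u,v in((207,55),(285,53),(361,55)):print('plq end',[np.round(wz(d,u,v,s['tcp_pos'][2]+dz)[:2],1) for dz in(-9,-12)])
E
```

```text
t 5.55 tcp [545.2  27.5  62.1] yaw 0.89 F [-0.67 -0.74 -1.53] w 0.725 g 65.7
43 [(np.uint8(111), np.uint8(112), np.uint8(146)), (np.uint8(113), np.uint8(96), np.uint8(133)), (np.uint8(17), np.uint8(107), np.uint8(216)), (np.uint8(17), np.uint8(109), np.uint8(218)), (np.uint8(17), np.uint8(108), np.uint8(217)), (np.uint8(17), np.uint8(111), np.uint8(202)), (np.uint8(13), np.uint8(123), np.uint8(85)), (np.uint8(14), np.uint8(123), np.uint8(83))] [(np.uint8(14), np.uint8(132), np.uint8(93)), (np.uint8(13), np.uint8(138), np.uint8(107)), (np.uint8(14), np.uint8(131), np.uint8(138)), (np.uint8(17), np.uint8(107), np.uint8(210)), (np.uint8(17), np.uint8(107), np.uint8(210)), (np.uint8(17), np.uint8(108), np.uint8(212)), (np.uint8(112), np.uint8(97), np.uint8(110)), (np.uint8(113), np.uint8(96), np.uint8(119))]
60 [(np.uint8(112), np.uint8(102), np.uint8(118)), (np.uint8(113), np.uint8(95), np.uint8(118)), (np.uint8(17), np.uint8(108), np.uint8(217)), (np.uint8(18), np.uint8(109), np.uint8(216)), (np.uint8(17), np.uint8(109), np.uint8(217)), (np.uint8(17), np.uint8(107), np.uint8(221)), (np
[... 3504 characters left out ...]
8(15), np.uint8(161), np.uint8(192))), (366, (np.uint8(14), np.uint8(161), np.uint8(197))), (368, (np.uint8(14), np.uint8(161), np.uint8(188))), (370, (np.uint8(14), np.uint8(161), np.uint8(188)))]
board edges at 560 91.23846124112183 -37.67172542238273 0.8582510010595056 0.7663003553271114
mid 544.7 26.566461568588903
mid 560 26.783367909369552
mid 640 27.917518710837
block outer [636.2  82.6]
block outer [612.6  83.1]
block outer [638.1 -27.6]
block outer [614.4 -28.8]
fence [651.6  68.3]
fence [650.6  27.8]
fence [653.1 -12.7]
plq end [array([641.7,  59.3]), array([642.1,  60.1])]
plq end [array([641.9,  27.8]), array([642.4,  27.8])]
plq end [array([642.7,  -2.9]), array([643.2,  -3.6])]
```

```bash
python3 -m inch '[{"fingers":-1,"xyz":[0,-0.006,-0.2],"spin":0},{"fingers":-1,"xyz":[0,0,-0.1],"spin":0},{"fingers":-1,"xyz":[0,0,0],"spin":0},{"fingers":-1,"xyz":[0,0,0],"spin":0}]'; python3 -m inch '[{"fingers":-1,"xyz":[0,0,-0.03],"spin":0},{"fingers":-1,"xyz":[0,0,0],"spin":0},{"fingers":-1,"xyz":[0,0,0],"spin":0}]';python3 -m inch '[{"fingers":-1,"xyz":[0,0,-0.02],"spin":0},{"fingers":-1,"xyz":[0,0,0],"spin":0},{"fingers":-1,"xyz":[0,0,0],"spin":0}]'
```

```text
clock: 6.0
tcp_pos: [545.1, 27.4, 46.7]
tcp_rot: [1.0, 0.008, -0.0, 0.0]
force: [-0.2, 0.5, -0.3]
gripper_width: 0.723
grip_force: 65.7
clock: 6.3
tcp_pos: [545.2, 27.6, 45.4]
tcp_rot: [1.0, 0.008, 0.0, -0.0]
force: [-0.5, -0.9, -0.9]
gripper_width: 0.721
grip_force: 65.7
clock: 6.6
tcp_pos: [545.2, 27.5, 44.3]
tcp_rot: [1.0, 0.008, 0.0, -0.0]
force: [-0.2, -0.2, -1.5]
gripper_width: 0.717
grip_force: 65.7
```

```bash
python3 -m inch '[{"fingers":-1,"xyz":[0,0,-0.03],"spin":0},{"fingers":-1,"xyz":[0,0,0],"spin":0},{"fingers":-1,"xyz":[0,0,0],"spin":0}]'; python3 -m inch '[{"fingers":-1,"xyz":[0,0,-0.02],"spin":0},{"fingers":-1,"xyz":[0,0,0],"spin":0},{"fingers":-1,"xyz":[0,0,0],"spin":0}]'
```

```text
clock: 6.9
tcp_pos: [545.1, 27.5, 42.7]
tcp_rot: [1.0, 0.008, -0.0, -0.0]
force: [-0.8, -0.0, -1.8]
gripper_width: 0.721
grip_force: 65.7
clock: 7.2
tcp_pos: [545.1, 27.5, 41.7]
tcp_rot: [1.0, 0.008, -0.0, -0.0]
force: [1.2, -0.3, -1.7]
gripper_width: 0.719
grip_force: 65.7
```

```bash
python3 -m inch '[{"fingers":-1,"xyz":[0,0,-0.02],"spin":0},{"fingers":-1,"xyz":[0,0,0],"spin":0},{"fingers":-1,"xyz":[0,0,0],"spin":0}]'; python3 -m inch '[{"fingers":-1,"xyz":[0.1,0,0],"spin":0},{"fingers":-1,"xyz":[0.06,0.003,0],"spin":0},{"fingers":-1,"xyz":[0,0,0],"spin":0},{"fingers":-1,"xyz":[0,0,0],"spin":0}]'
```

```text
clock: 7.5
tcp_pos: [545.2, 27.5, 41.2]
tcp_rot: [1.0, 0.008, 0.0, -0.0]
force: [-1.3, -0.1, 6.0]
gripper_width: 0.717
grip_force: 66.5
clock: 7.9
tcp_pos: [552.8, 27.5, 41.2]
tcp_rot: [1.0, 0.008, -0.0, 0.0]
force: [-2.5, -0.4, 7.5]
gripper_width: 0.719
grip_force: 66.8
```

```bash
python3 -m inch '[{"fingers":-1,"xyz":[0.02,0,0.005],"spin":0},{"fingers":-1,"xyz":[0,0,0],"spin":0}]' | egrep 'tcp_pos|force'; python3 -m inch '[{"fingers":-1,"xyz":[0.02,0,0],"spin":0},{"fingers":-1,"xyz":[0,0,0],"spin":0}]'| egrep 'tcp_pos|force'
```

```text
tcp_pos: [554.0, 27.6, 41.2]
force: [-1.8, 0.1, 4.8]
grip_force: 66.5
tcp_pos: [554.5, 27.6, 41.2]
force: [-4.9, -0.1, 7.9]
grip_force: 66.8
```

```bash
python3 -m inch '[{"fingers":-1,"xyz":[0.01,0,0],"spin":0},{"fingers":-1,"xyz":[0,0,0],"spin":0}]' | egrep 'tcp_pos|force'
```

```text
tcp_pos: [554.9, 27.6, 41.2]
force: [-3.8, -0.1, 6.3]
grip_force: 66.8
```

```bash
for i in 1; do python3 -m inch '[{"fingers":-1,"xyz":[0.01,0,0],"spin":0},{"fingers":-1,"xyz":[0,0,0],"spin":0}]' | egrep 'tcp_pos|force'; python3 -m inch '[{"fingers":-1,"xyz":[0.01,0,0],"spin":0},{"fingers":-1,"xyz":[0,0,0],"spin":0}]' | egrep 'tcp_pos|force'; done
```

```text
tcp_pos: [555.4, 27.6, 41.2]
force: [-3.4, -1.0, 8.1]
grip_force: 66.8
tcp_pos: [555.7, 27.6, 41.2]
force: [-5.3, 0.6, 8.3]
grip_force: 66.9
```

```bash
python3 -m inch '[{"fingers":-1,"xyz":[0.012,0,0],"spin":0},{"fingers":-1,"xyz":[0,0,0],"spin":0}]' | egrep 'tcp_pos|force'; python3 -m inch '[{"fingers":-1,"xyz":[0.01,0,0],"spin":0},{"fingers":-1,"xyz":[0,0,0],"spin":0}]' | egrep 'tcp_pos|force'
```

```text
tcp_pos: [555.7, 27.6, 41.2]
force: [-7.7, 0.1, 10.6]
grip_force: 67.1
tcp_pos: [555.8, 27.6, 41.2]
force: [-8.5, 0.5, 12.9]
grip_force: 67.3
```

```bash
python3 - <<'E'
from h import *
d=grab('wrist','w3'); cv2.imwrite('pics/w3c.png',cv2.resize(d['img'][0:150,140:420],None,fx=2.8,fy=2.8,interpolation=2)[:,:,::-1])
E
```

```text
(no output)
```

View pics/w3c.png

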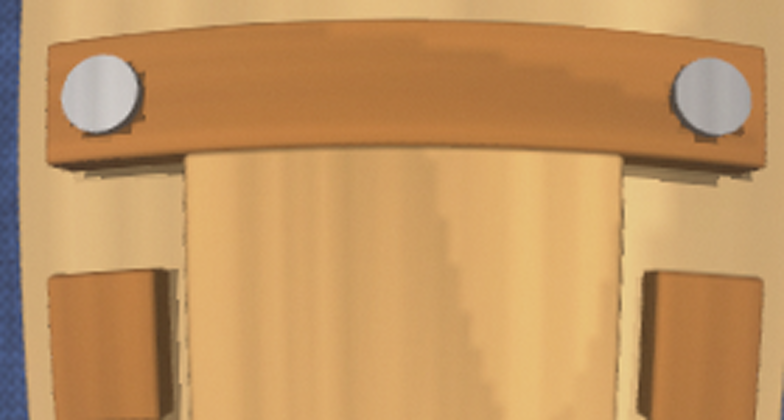

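The plaque's end now touches the fence with no visible gap (crop row ~150). The gaps to the blocks are even, about 22 px on one side and 25 px on the other. I'll release it and rise.

```bash
python3 -m inch '[{"fingers":-1,"xyz":[-0.012,0,0.008],"spin":0},{"fingers":-0.2,"xyz":[0,0,0],"spin":0},{"fingers":0.7,"xyz":[0,0,0],"spin":0},{"fingers":1,"xyz":[0,0,0],"spin":0},{"fingers":1,"xyz":[0,0,0],"spin":0},{"fingers":1,"xyz":[0,0,0],"spin":0},{"fingers":1,"xyz":[0,0,0.1],"spin":0},{"fingers":1,"xyz":[0,0,0.4],"spin":0},{"fingers":1,"xyz":[0,0,0.6],"spin":0},{"fingers":1,"xyz":[-0.1,0,0.7],"spin":0},{"fingers":1,"xyz":[0,0,0],"spin":0},{"fingers":1,"xyz":[0,0,0],"spin":0}]'
python3 - <<'E'
from h import *
s=st(); d=grab('wrist','w4')
c=wmask(d,(190,20,380,300),[8,118,60],[19,255,255])
held(d,(200,20,370,235),[8,122,60],[18.5,148,255],32)
for t in tins(grab('top')): print(t)
E
```

```text
clock: 10.55
tcp_pos: [552.6, 27.7, 132.4]
tcp_rot: [1.0, 0.008, 0.001, -0.0]
force: [0.5, -0.5, -0.9]
gripper_width: 1.002
grip_force: 0.0
t 10.55 tcp [552.6  27.7 132.4] yaw 0.92 F [ 0.48 -0.46 -0.9 ] w 1.002 g 0.0Traceback (most recent call last):
  File "<stdin>", line 4, in <module>
  File "h.py", line 55, in held
    c=wmask(d,roi,lo,hi)[:,0]
      ~~~~~^^^^^^^^^^^^^
  File "h.py", line 44, in wmask
    hsv=cv2.cvtColor(np.ascontiguousarray(d['img']),cv2.COLOR_RGB2HSV); m=cv2.inRange(hsv,np.array(lo),np.array(hi))
                                                                          ~~~~~~~~~~~^^^^^^^^^^^^^^^^^^^^^^^^^^^^^^^
cv2.error: OpenCV(4.12.0) /io/opencv/modules/core/src/arithm.cpp:2092: error: (-215:Assertion failed) lb.type() == ub.type() in function 'inRange'
```

View pics/w4.png

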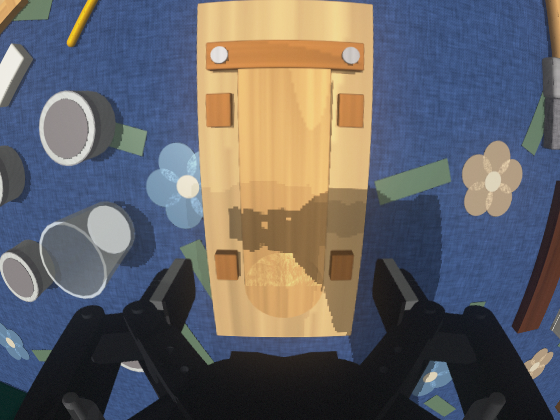

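The plaque is flat at cols 239–331, evenly between the blocks (7 px each side), with its end flush to the fence. Next is the batten.

```bash
python3 -m inch '[{"fingers":1,"xyz":[-0.18,-0.77,0],"spin":-0.001},{"fingers":1,"xyz":[-0.18,-0.77,0],"spin":-0.001},{"fingers":1,"xyz":[-0.18,-0.77,0],"spin":-0.001},{"fingers":1,"xyz":[-0.18,-0.77,0],"spin":-0.001},{"fingers":1,"xyz":[-0.18,-0.77,0],"spin":-0.001},{"fingers":1,"xyz":[-0.18,-0.77,0],"spin":-0.001},{"fingers":1,"xyz":[-0.18,-0.77,0],"spin":-0.001},{"fingers":1,"xyz":[-0.18,-0.77,0],"spin":-0.0015},{"fingers":1,"xyz":[0,0,0],"spin":0},{"fingers":1,"xyz":[0,0,0],"spin":0},{"fingers":1,"xyz":[0,0,0],"spin":0}]'
python3 - <<'E'
from h import *
s=st(); d=grab('wrist','w5')
print('batten',wrect(d,(230,30,345,320),[0,90,8],[18,255,140],16), cv2.boundingRect(wmask(d,(230,30,345,320),[0,90,8],[18,255,140])))
T=grab('top');print(*[t for t in tins(T)],sep='\n')
E
```

```text
clock: 11.7
tcp_pos: [480.2, -279.0, 130.6]
tcp_rot: [1.0, -0.005, -0.001, -0.001]
force: [-0.6, 0.0, -0.4]
gripper_width: 1.0
grip_force: 0.0
t 11.7 tcp [ 480.2 -279.   130.6] yaw -0.55 F [-0.62  0.01 -0.43] w 1.0 g 0.0
batten [ 4.821e+02 -2.827e+02  1.873e+02  3.900e+01 -4.000e-01] (261, 75, 54, 226)
[236.5 312.   31.   32.  303.5 109.7]
[207.5 273.5  27.   27.  396.8 180.6]
[157.  245.   28.   26.  469.4 306.3]
[110.  238.   30.   32.  489.4 422.8]
[202.  222.5  30.   29.  523.7 196. ]
[234.  211.   20.   26.  551.5 115.8]
[ 341.5  205.    27.    24.   561.7 -158.2]
[153.  204.   28.   26.  573.6 320.3]
[107.  204.5  30.   29.  574.5 435.5]
[206.5 187.   37.   26.  615.4 186. ]
[ 20.  185.   40.   54.  629.3 657.3]
[ 367.5  173.    25.    38.   645.3 -230.6]
[ 425.   191.    38.    80.   594.4 -376.9]
```

```bash
python3 -m inch '[{"fingers":1,"xyz":[0.04,-0.064,-0.5],"spin":0},{"fingers":1,"xyz":[0,0,-0.5],"spin":0},{"fingers":1,"xyz":[0,0,-0.5],"spin":0},{"fingers":1,"xyz":[0,0,-0.4],"spin":0},{"fingers":1,"xyz":[0,0,-0.12],"spin":0},{"fingers":1,"xyz":[0,0,0],"spin":0},{"fingers":-1,"xyz":[0,0,0],"spin":0},{"fingers":-1,"xyz":[0,0,0],"spin":0},{"fingers":-1,"xyz":[0,0,0],"spin":0},{"fingers":-1,"xyz":[0,0,0],"spin":0},{"fingers":-1,"xyz":[0,0,0],"spin":0},{"fingers":-1,"xyz":[0,0,0],"spin":0},{"fingers":-1,"xyz":[0,0,0],"spin":0},{"fingers":-1,"xyz":[0,0,0],"spin":0}]'
```

```text
clock: 13.2
tcp_pos: [482.6, -283.7, 31.8]
tcp_rot: [1.0, -0.005, 0.001, 0.0]
force: [-1.9, 1.0, 11.1]
gripper_width: 0.431
grip_force: 58.8
```

```bash
python3 -m inch '[{"fingers":-1,"xyz":[0,0,0.1],"spin":0},{"fingers":-1,"xyz":[0,0,0.3],"spin":0},{"fingers":-1,"xyz":[0,0,0.6],"spin":0},{"fingers":-1,"xyz":[0,0,0.5],"spin":0.007},{"fingers":-1,"xyz":[0,0,0],"spin":0},{"fingers":-1,"xyz":[0,0,0],"spin":0},{"fingers":-1,"xyz":[0,0,0],"spin":0}]'
python3 - <<'E'
from h import *
s=st(); d=grab('wrist','w6')
m=cv2.boundingRect(wmask(d,(200,20,360,330),[0,90,8],[18,255,140])); print(m)
for dz in (-8,-12,-16): print(wrect(d,(200,20,360,330),[0,90,8],[18,255,140],s['tcp_pos'][2]+dz))
E
```

```text
clock: 13.9
tcp_pos: [481.6, -283.2, 104.8]
tcp_rot: [1.0, 0.005, -0.001, -0.0]
force: [-0.9, 0.5, -2.0]
gripper_width: 0.429
grip_force: 60.2
t 13.9 tcp [ 481.6 -283.2  104.8] yaw 0.63 F [-0.94  0.46 -1.98] w 0.429 g 60.2
(236, 63, 94, 267)
[ 510.4 -283.3  127.4   37.     0.9]
[ 508.9 -283.4  131.3   38.2    0.9]
[ 507.4 -283.4  135.2   39.3    0.9]
```

View pics/w6.png

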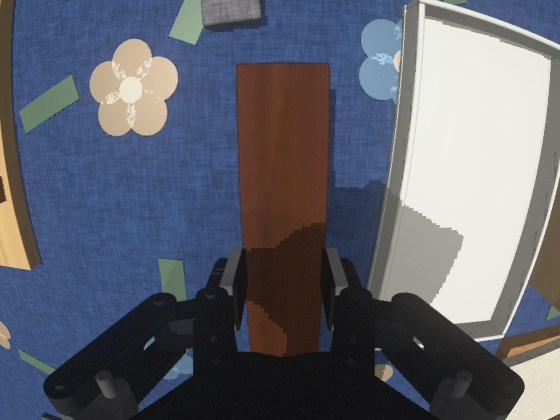

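The batten is held straight (cols 237–330, end at row 63) and the jaws have a clear path. Carrying it over the plaque.

```bash
python3 -m inch '[{"fingers":-1,"xyz":[0.18,0.776,0],"spin":0},{"fingers":-1,"xyz":[0.18,0.776,0],"spin":0},{"fingers":-1,"xyz":[0.18,0.776,0],"spin":0},{"fingers":-1,"xyz":[0.18,0.776,0],"spin":0},{"fingers":-1,"xyz":[0.18,0.776,0],"spin":0},{"fingers":-1,"xyz":[0.18,0.776,0],"spin":0},{"fingers":-1,"xyz":[0.18,0.776,0],"spin":0},{"fingers":-1,"xyz":[0.18,0.776,0],"spin":0},{"fingers":-1,"xyz":[0,0,-0.4],"spin":0},{"fingers":-1,"xyz":[0,0,0],"spin":0},{"fingers":-1,"xyz":[0,0,0],"spin":0}]'
python3 - <<'E'
from h import *
s=st(); d=grab('wrist','w7'); z=s['tcp_pos'][2]
print(cv2.boundingRect(wmask(d,(200,20,360,230),[0,150,8],[11,255,150])))
for dz in(-14,-16): print('batten',wrect(d,(200,20,360,230),[0,150,8],[11,255,150],z+dz))
cv2.imwrite('pics/w7c.png',cv2.resize(d['img'][0:240,140:440],None,fx=2.5,fy=2.5,interpolation=2)[:,:,::-1])
E
```

```text
clock: 15.05
tcp_pos: [553.2, 25.9, 84.7]
tcp_rot: [1.0, 0.005, -0.001, 0.001]
force: [-0.8, 0.9, -1.1]
gripper_width: 0.427
grip_force: 60.4
t 15.05 tcp [553.2  25.9  84.7] yaw 0.59 F [-0.76  0.92 -1.1 ] w 0.427 g 60.4
(238, 64, 91, 166)
batten [6.094e+02 2.610e+01 7.290e+01 3.830e+01 6.000e-01]
batten [6.091e+02 2.610e+01 7.400e+01 3.890e+01 6.000e-01]
```

View pics/w7c.png

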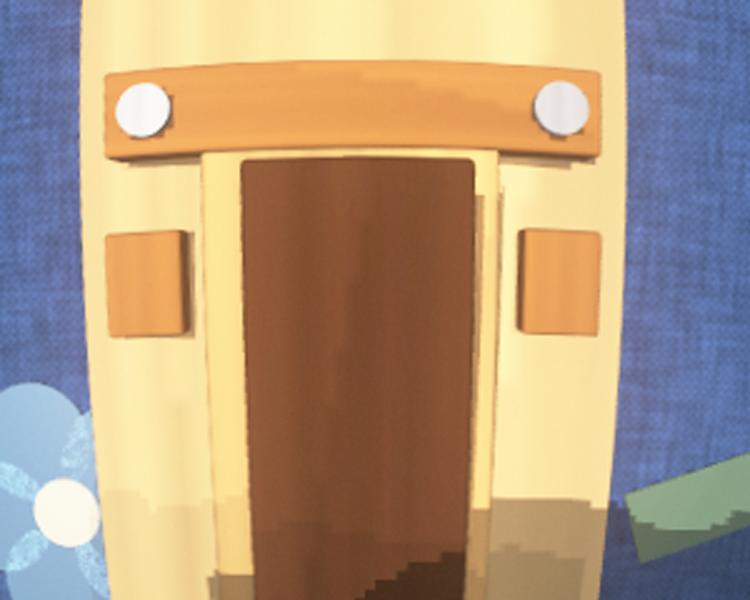

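The batten is parallel to the plaque but about 1.4 mm too far toward −y: left gap 39 px, right gap 22 px in the crop. I'll correct that and lower it.

```bash
python3 -m inch '[{"fingers":-1,"xyz":[0.02,0.028,-0.2],"spin":0.0012},{"fingers":-1,"xyz":[0,0,-0.16],"spin":0},{"fingers":-1,"xyz":[0,0,0],"spin":0},{"fingers":-1,"xyz":[0,0,0],"spin":0}]'|egrep 'tcp|force'; python3 -m inch '[{"fingers":-1,"xyz":[0,0,-0.02],"spin":0},{"fingers":-1,"xyz":[0,0,0],"spin":0},{"fingers":-1,"xyz":[0,0,0],"spin":0}]'|egrep 'tcp_pos|force';python3 -m inch '[{"fingers":-1,"xyz":[0,0,-0.02],"spin":0},{"fingers":-1,"xyz":[0,0,0],"spin":0},{"fingers":-1,"xyz":[0,0,0],"spin":0}]'|egrep 'tcp_pos|force'
```

```text
tcp_pos: [555.0, 27.9, 67.2]
tcp_rot: [1.0, 0.007, -0.0, 0.0]
force: [0.7, 0.3, -0.8]
grip_force: 60.4
tcp_pos: [555.3, 28.3, 66.6]
force: [0.1, 0.7, -2.2]
grip_force: 60.4
tcp_pos: [555.2, 28.3, 65.5]
force: [-0.7, -0.7, -0.7]
grip_force: 60.4
```

```bash
python3 -m inch '[{"fingers":-1,"xyz":[-0.012,-0.02,0],"spin":0},{"fingers":-1,"xyz":[0,0,0],"spin":0},{"fingers":-1,"xyz":[0,0,0],"spin":0},{"fingers":-1,"xyz":[0,0,0],"spin":0}]'|egrep 'tcp|force'; python3 -m inch '[{"fingers":-1,"xyz":[0,0,-0.02],"spin":0},{"fingers":-1,"xyz":[0,0,0],"spin":0},{"fingers":-1,"xyz":[0,0,0],"spin":0}]'|egrep 'tcp_pos|force'
python3 - <<'E'
from h import *
s=st(); d=grab('wrist','w8'); z=s['tcp_pos'][2]
print('batten',wrect(d,(200,20,360,230),[0,150,8],[11,255,150],z-16))
hsv=cv2.cvtColor(d['img'],cv2.COLOR_RGB2HSV)
for r in (75,100,130): # transitions along row by brightness/hue
    g=d['img'][r].astype(int).sum(1); e=[c for c in range(195,380) if abs(g[c+1]-g[c-1])>90]; print(r,e)
E
```

```text
tcp_pos: [554.6, 27.3, 65.5]
tcp_rot: [1.0, 0.007, 0.0, -0.0]
force: [0.7, -0.3, -1.7]
grip_force: 60.4
tcp_pos: [554.5, 27.3, 64.4]
force: [0.5, -0.3, -1.0]
grip_force: 60.4
t 16.8 tcp [554.5  27.3  64.4] yaw 0.86 F [ 0.46 -0.3  -1.  ] w 0.428 g 60.4
batten [610.7  27.8  74.4  38.9   0.9]
75 [235, 236, 329, 330, 331, 352]
100 [205, 206, 207, 210, 211, 213, 214, 235, 236, 237, 329, 330, 331, 348, 349, 350, 351, 356, 357, 360, 361, 362]
130 [206, 207, 208, 211, 212, 213, 214, 236, 237, 329, 330, 347, 349, 355, 356, 357, 359, 360]
```

```bash
python3 -m inch '[{"fingers":-1,"xyz":[0,-0.004,-0.02],"spin":0},{"fingers":-1,"xyz":[0,0,0],"spin":0},{"fingers":-1,"xyz":[0,0,0],"spin":0}]'|egrep 'tcp_pos|force'; python3 -m inch '[{"fingers":-1,"xyz":[0,0,-0.015],"spin":0},{"fingers":-1,"xyz":[0,0,0],"spin":0},{"fingers":-1,"xyz":[0,0,0],"spin":0}]'|egrep 'tcp_pos|force'
```

```text
tcp_pos: [554.7, 27.2, 63.9]
force: [-1.0, 1.3, 4.8]
grip_force: 61.8
tcp_pos: [554.7, 27.2, 63.8]
force: [-3.9, 1.3, 14.3]
grip_force: 63.6
```

Contact is at the expected height. Ease off, release and rise.

```bash
python3 -m inch '[{"fingers":-1,"xyz":[0,0,0.016],"spin":0},{"fingers":-0.4,"xyz":[0,0,0],"spin":0},{"fingers":0.2,"xyz":[0,0,0],"spin":0},{"fingers":0.8,"xyz":[0,0,0],"spin":0},{"fingers":1,"xyz":[0,0,0],"spin":0},{"fingers":1,"xyz":[0,0,0],"spin":0},{"fingers":1,"xyz":[0,0,0.1],"spin":0},{"fingers":1,"xyz":[0,0,0.6],"spin":0},{"fingers":1,"xyz":[0,0,0.6],"spin":0},{"fingers":1,"xyz":[-0.2,0,0.4],"spin":0},{"fingers":1,"xyz":[0,0,0],"spin":0},{"fingers":1,"xyz":[0,0,0],"spin":0},{"fingers":1,"xyz":[0,0,0],"spin":0}]'
python3 - <<'E'
from h import *
s=st(); d=grab('wrist','w9')
print('batten',wrect(d,(200,20,360,330),[0,150,8],[11,255,150],48))
print('fence',wrect(d,(190,20,380,90),[8,150,120],[18,255,255],30))
T=grab('top');print(*[t for t in tins(T)],sep='\n')
E
```

```text
clock: 18.75
tcp_pos: [544.4, 27.1, 147.8]
tcp_rot: [1.0, 0.008, -0.0, 0.0]
force: [0.4, -0.9, 0.2]
gripper_width: 1.002
grip_force: 0.0
t 18.75 tcp [544.4  27.1 147.8] yaw 0.87 F [ 0.38 -0.87  0.23] w 1.002 g 0.0
batten [603.3  23.   87.6  29.    1.4]
fence [662.9  28.3 108.2  19.2 -89.2]
[ 95.5 391.   39.   58.  135.2 434.3]
[118.  390.   40.   60.  135.9 383. ]
[157.  245.   28.   26.  469.4 306.3]
[110.  238.   30.   32.  489.4 422.8]
[202.  222.5  30.   29.  523.7 196. ]
[ 342.   205.5   26.    23.   560.4 -159.4]
[153.  204.   28.   26.  573.6 320.3]
[107.  204.5  30.   29.  574.5 435.5]
[ 20.  185.   40.   54.  629.3 657.3]
[ 367.5  173.    25.    38.   645.3 -230.6]
```

View pics/w9.png

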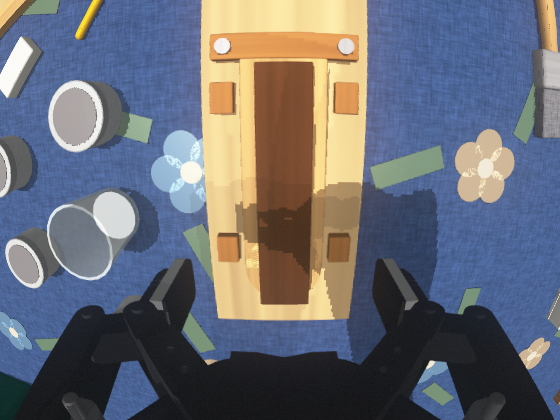

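Batten at cols 254–315, centred on the plaque (241–328) and straight. Tins are visible at (77,116), (30,259) and (5,165), and the cup at (93,235).

```bash
python3 - <<'E'
from h import *
d=grab('wrist')
for q in[(254,62),(315,62),(260,304),(309,304)]:print('batten',np.round(wz(d,*q,48),1))
print('A',wz(d,77,116,36),'cup rim',wz(d,82,235,70),'base',wz(d,115,215,0))
T=grab('top')
for q in [(200,185),(151,202),(156,243),(108,240),(206,272.5)]: print(np.round(onz(T,*q,36),1))
E
```

```text
batten [647.4  47.8  48. ]
batten [648.1   6.8  48. ]
batten [458.8  44.7  48. ]
batten [459.3   3.7  48. ]
A [616.74040611 197.3724987   36.        ] cup rim [526.53577486 183.61151729  70.        ] base [517.14427329 190.91630304   0.        ]
[619.7 201.4  36. ]
[577.5 324.2  36. ]
[473.2 307.6  36. ]
[483.2 426.1  36. ]
[398.  183.1  36. ]
```

```bash
cat >> h.py <<'E'
def wtin(d,near,z=36,rad=46):
    "fit the lid's outer rim near a guessed world xy, lid at z"
    from scipy.spatial.transform import Rotation as R
    h=cv2.cvtColor(np.ascontiguousarray(d['img']),cv2.COLOR_RGB2HSV); m=cv2.inRange(h,np.array([0,0,100]),np.array([179,45,255]))
    v,u=np.nonzero(m); w=np.array([wz(d,a,b,z)[:2] for a,b in zip(u,v)]); k=np.hypot(*(w-near).T)<rad; w=w[k].astype(np.float32)
    c,r=cv2.minEnclosingCircle(cv2.convexHull(w)); md=np.median(w,0)
    print('tin',np.round(c,1),'r',round(r,1),'median',np.round(md,1),len(w)); return c
E
python3 -m inch '[{"fingers":1,"xyz":[0.29,0.69,-0.06],"spin":0},{"fingers":1,"xyz":[0.29,0.69,-0.06],"spin":0},{"fingers":1,"xyz":[0.29,0.69,-0.06],"spin":0},{"fingers":1,"xyz":[0.29,0.69,-0.06],"spin":0},{"fingers":1,"xyz":[0.29,0.69,-0.06],"spin":0},{"fingers":1,"xyz":[0,0,0],"spin":0},{"fingers":1,"xyz":[0,0,0],"spin":0},{"fingers":1,"xyz":[0,0,0],"spin":0}]'
python3 - <<'E'
from h import *
st(); d=grab('wrist','w10'); wtin(d,(617.5,199)); wtin(d,(617.5,199),rad=38)
E
```

```text
clock: 19.75
tcp_pos: [616.8, 198.2, 133.1]
tcp_rot: [1.0, 0.007, -0.0, 0.001]
force: [-0.1, -0.5, -0.3]
gripper_width: 0.996
grip_force: 0.0
t 19.75 tcp [616.8 198.2 133.1] yaw 0.79 F [-0.09 -0.48 -0.29] w 0.996 g 0.0
tin [617.3 193.6] r 38.6 median [620.4 201.2] 5856
tin [618.7 196.9] r 35.6 median [620.4 201.3] 5836
```

View pics/w10.png

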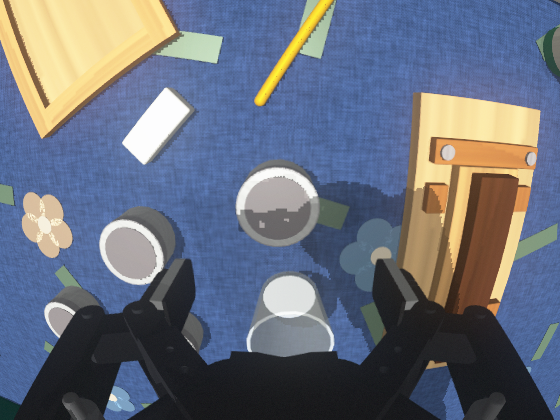

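The tin's lid is at (278,207), between the fingers. The cup is behind at (290,310) and clear of it.

```bash
cat >> h.py <<'E'
def wpx(d,P):
    from scipy.spatial.transform import Rotation as R
    M=np.array(d['tool_from_camera']); Q=R.from_quat(d['s']['tcp_rot']).as_matrix()
    c=((np.asarray(P)-d['s']['tcp_pos'])@Q-M[:3,3])@M[:3,:3]
    x,y,z=c[...,0],-c[...,1],-c[...,2]; r=np.hypot(x,y); k=d['fx']*np.arctan2(r,z)/np.maximum(r,1e-9)
    return d['cx']+k*x, d['cy']+k*y
def ortho(d,c,z,half=60,top=False):
    g=np.arange(-half,half+.01,.5); X,Y=np.meshgrid(c[0]+g,c[1]+g,indexing='ij'); P=np.stack([X,Y,np.full_like(X,z)],-1)
    if top: u,v=np.vectorize(lambda a,b:proj(d,(a,b,z)))(X,Y)
    else: u,v=wpx(d,P)
    return cv2.remap(d['img'],u.astype(np.float32),v.astype(np.float32),1)
def circ(d,c,z=36,half=60,top=False,n=3):
    o=cv2.GaussianBlur(cv2.cvtColor(ortho(d,c,z,half,top),cv2.COLOR_RGB2GRAY),(5,5),0)
    h=cv2.HoughCircles(o,cv2.HOUGH_GRADIENT,1,15,param1=100,param2=15,minRadius=56,maxRadius=64)
    r=[] if h is None else [np.round([c[0]-half+v/2,c[1]-half+u/2,R/2],1).tolist() for u,v,R in h[0][:n]]
    print('circ',r); return r
E
python3 - <<'E'
from h import *
d=grab('wrist'); print(wz(d,278,207,36)); circ(d,(619,199))
T=grab('top')
for g in [(577.5,324),(473,307.6),(489,426),(398,183)]: circ(T,g,top=True)
E
```

```text
[618.54889375 201.17822653  36.        ]
circ [[617.7999877929688, 202.8000030517578, 29.600000381469727]]
circ []
circ []
circ []
circ [[397.20001220703125, 182.8000030517578, 30.799999237060547]]
```

```bash
python3 -m inch '[{"fingers":1,"xyz":[0.03,0.075,0],"spin":0},{"fingers":1,"xyz":[0,0,-0.6],"spin":0},{"fingers":1,"xyz":[0,0,-0.6],"spin":0},{"fingers":1,"xyz":[0,0,-0.5],"spin":0},{"fingers":1,"xyz":[0,0,-0.3],"spin":0},{"fingers":1,"xyz":[0,0,0],"spin":0},{"fingers":-1,"xyz":[0,0,0],"spin":0},{"fingers":-1,"xyz":[0,0,0],"spin":0},{"fingers":-1,"xyz":[0,0,0],"spin":0},{"fingers":-1,"xyz":[0,0,0],"spin":0},{"fingers":-1,"xyz":[0,0,0],"spin":0},{"fingers":-1,"xyz":[0,0,0],"spin":0},{"fingers":-1,"xyz":[0,0,0],"spin":0}]'; python3 -m inch '[{"fingers":-1,"xyz":[0,0,0.1],"spin":0},{"fingers":-1,"xyz":[0,0,0.5],"spin":0},{"fingers":-1,"xyz":[0,0,0.7],"spin":0},{"fingers":-1,"xyz":[0,0,0.7],"spin":0},{"fingers":-1,"xyz":[0,0,0],"spin":0},{"fingers":-1,"xyz":[0,0,0],"spin":0},{"fingers":-1,"xyz":[0,0,0],"spin":0},{"fingers":-1,"xyz":[0,0,0],"spin":0}]'; python3 -c "
from h import *
for i in range(6): grab('wrist'); st()"
```

```text
clock: 21.2
tcp_pos: [619.6, 203.5, 35.5]
tcp_rot: [1.0, 0.007, 0.001, -0.0]
force: [-0.9, -1.4, 6.1]
gripper_width: 0.676
grip_force: 64.0
clock: 22.0
tcp_pos: [617.7, 203.1, 132.1]
tcp_rot: [1.0, 0.008, -0.001, 0.0]
force: [-0.0, 0.5, -2.7]
gripper_width: 0.675
grip_force: 65.3
t 22.05 tcp [617.8 203.1 132.1] yaw 0.87 F [-0.14 -0.38 -2.93] w 0.675 g 65.3
t 22.1 tcp [618.  203.1 132.3] yaw 0.86 F [-0.39  0.73 -3.  ] w 0.679 g 65.3
t 22.15 tcp [618.1 203.2 132.5] yaw 0.86 F [-0.17  0.06 -2.22] w 0.677 g 65.3
t 22.2 tcp [618.3 203.2 132.7] yaw 0.86 F [ 0.59  0.01 -3.25] w 0.678 g 65.3
t 22.25 tcp [618.4 203.2 132.9] yaw 0.86 F [ 0.47 -0.08 -2.19] w 0.678 g 65.3
t 22.3 tcp [618.4 203.2 133. ] yaw 0.85 F [-0.36  0.15 -3.5 ] w 0.675 g 65.3
```

```bash
python3 -m inch '[{"fingers":-1,"xyz":[-0.036,-0.7,0],"spin":0},{"fingers":-1,"xyz":[0,-0.7,0],"spin":0},{"fingers":-1,"xyz":[0,-0.7,0],"spin":0},{"fingers":-1,"xyz":[0,-0.7,0],"spin":0},{"fingers":-1,"xyz":[0,-0.7,0],"spin":0},{"fingers":-1,"xyz":[0,0,-0.4],"spin":0},{"fingers":-1,"xyz":[0,0,-0.4],"spin":0},{"fingers":-1,"xyz":[0,0,0],"spin":0},{"fingers":-1,"xyz":[0,0,0],"spin":0},{"fingers":-1,"xyz":[0,0,0],"spin":0}]'; python3 - <<'E'
from h import *
s=st(); d=grab('wrist','w11'); z=s['tcp_pos'][2]
circ(d,s['tcp_pos'][:2],z)
E
```

```text
clock: 23.3
tcp_pos: [617.4, 28.6, 94.5]
tcp_rot: [1.0, 0.008, 0.001, -0.0]
force: [0.0, -0.3, -2.9]
gripper_width: 0.674
grip_force: 65.3
t 23.3 tcp [617.4  28.6  94.5] yaw 0.88 F [ 0.01 -0.28 -2.86] w 0.674 g 65.3
circ [[616.1, 27.9, 29.5]]
```

```bash
python3 -m inch '[{"fingers":-1,"xyz":[-0.014,-0.018,-0.1],"spin":0},{"fingers":-1,"xyz":[0,0,-0.08],"spin":0},{"fingers":-1,"xyz":[0,0,0],"spin":0},{"fingers":-1,"xyz":[0,0,0],"spin":0}]'|egrep 'tcp_pos|force'; python3 -m inch '[{"fingers":-1,"xyz":[0,0,-0.02],"spin":0},{"fingers":-1,"xyz":[0,0,0],"spin":0},{"fingers":-1,"xyz":[0,0,0],"spin":0}]'|egrep 'tcp_pos|force'; python3 -m inch '[{"fingers":-1,"xyz":[0,0,-0.02],"spin":0},{"fingers":-1,"xyz":[0,0,0],"spin":0},{"fingers":-1,"xyz":[0,0,0],"spin":0}]'|egrep 'tcp_pos|force'
```

```text
tcp_pos: [616.0, 27.4, 84.3]
force: [0.0, 0.7, -3.1]
grip_force: 65.3
tcp_pos: [616.2, 27.4, 83.6]
force: [-0.0, 0.1, -1.7]
grip_force: 65.6
tcp_pos: [616.2, 27.4, 83.5]
force: [-2.4, 0.6, 8.2]
grip_force: 66.7
```

```bash
python3 -m inch '[{"fingers":-1,"xyz":[0,0,0.016],"spin":0},{"fingers":0.2,"xyz":[0,0,0],"spin":0},{"fingers":0.7,"xyz":[0,0,0],"spin":0},{"fingers":1,"xyz":[0,0,0],"spin":0},{"fingers":1,"xyz":[0,0,0],"spin":0},{"fingers":1,"xyz":[0,0,0.1],"spin":0},{"fingers":1,"xyz":[0,0,0.5],"spin":0},{"fingers":1,"xyz":[0,0,0.7],"spin":0},{"fingers":1,"xyz":[0,0,0.1],"spin":0},{"fingers":1,"xyz":[0,0,0],"spin":0},{"fingers":1,"xyz":[0,0,0],"spin":0}]'|egrep 'tcp_pos|force'
python3 -c "
from h import *
d=grab('wrist'); circ(d,(615.4,27.3),84)"
python3 -m inch '[{"fingers":1,"xyz":[-0.1,0.74,0],"spin":0},{"fingers":1,"xyz":[-0.1,0.74,0],"spin":0},{"fingers":1,"xyz":[-0.1,0.74,0],"spin":0},{"fingers":1,"xyz":[-0.1,0.74,0],"spin":0},{"fingers":1,"xyz":[-0.1,0.74,0],"spin":0},{"fingers":1,"xyz":[-0.1,0.74,0],"spin":0},{"fingers":1,"xyz":[-0.1,0.74,0],"spin":0},{"fingers":1,"xyz":[-0.1,0.74,0],"spin":0},{"fingers":1,"xyz":[0,0,-0.3],"spin":0},{"fingers":1,"xyz":[0,0,0],"spin":0},{"fingers":1,"xyz":[0,0,0],"spin":0},{"fingers":1,"xyz":[0,0,0],"spin":0}]'|egrep 'tcp_pos|force'
python3 -c "
from h import *
d=grab('wrist','w12'); circ(d,(577,323))
T=grab('top'); circ(T,(616,27),84,top=True)
for t in tins(T): print(t)
"
```

```text
tcp_pos: [615.6, 27.5, 152.8]
force: [-1.0, 0.0, -0.7]
grip_force: 0.0
circ [[613.5999755859375, 27.0, 30.0]]
tcp_pos: [576.7, 322.0, 138.4]
force: [0.2, 0.1, 0.1]
grip_force: 0.0
circ [[576.2000122070312, 323.79998779296875, 29.899999618530273]]
circ [[615.2000122070312, 29.200000762939453, 31.700000762939453]]
[236.5 312.   31.   32.  303.5 109.7]
[207.5 273.5  27.   27.  396.8 180.6]
[157.5 245.   29.   26.  469.4 305. ]
[111.  238.   28.   32.  489.3 420.4]
[201.5 222.5  31.   29.  523.7 197.3]
[234.  210.5  20.   27.  552.8 115.8]
[153.  205.   28.   24.  571.  320.2]
[107.5 205.5  29.   27.  571.9 434.1]
[268.  182.5  26.   27.  624.5  28.5]
[ 367.5  173.    25.    38.   645.3 -230.6]
```

```bash
python3 -m inch '[{"fingers":1,"xyz":[-0.01,0.036,0],"spin":0},{"fingers":1,"xyz":[0,0,-0.6],"spin":0},{"fingers":1,"xyz":[0,0,-0.6],"spin":0},{"fingers":1,"xyz":[0,0,-0.5],"spin":0},{"fingers":1,"xyz":[0,0,-0.3],"spin":0},{"fingers":1,"xyz":[0,0,-0.03],"spin":0},{"fingers":-1,"xyz":[0,0,0],"spin":0},{"fingers":-1,"xyz":[0,0,0],"spin":0},{"fingers":-1,"xyz":[0,0,0],"spin":0},{"fingers":-1,"xyz":[0,0,0],"spin":0},{"fingers":-1,"xyz":[0,0,0],"spin":0},{"fingers":-1,"xyz":[0,0,0],"spin":0},{"fingers":-1,"xyz":[0,0,0],"spin":0}]'; python3 -m inch '[{"fingers":-1,"xyz":[0,0,0.1],"spin":0},{"fingers":-1,"xyz":[0,0,0.5],"spin":0},{"fingers":-1,"xyz":[0,0,0.7],"spin":0},{"fingers":-1,"xyz":[0,0,0.7],"spin":0},{"fingers":-1,"xyz":[0,0,0],"spin":0},{"fingers":-1,"xyz":[0,0,0],"spin":0},{"fingers":-1,"xyz":[0,0,0],"spin":0},{"fingers":-1,"xyz":[0,0,0],"spin":0}]'; python3 -c "
from h import *
f=[]
for i in range(4): grab('wrist'); f.append(sensors.read_state()['force'][2])
print(np.mean(f)); s=st(); circ(grab('wrist'),s['tcp_pos'][:2],s['tcp_pos'][2])"
```

```text
clock: 28.1
tcp_pos: [576.6, 325.7, 38.8]
tcp_rot: [1.0, 0.007, 0.001, -0.001]
force: [-0.7, -0.7, 6.6]
gripper_width: 0.672
grip_force: 64.1
clock: 28.9
tcp_pos: [574.9, 324.9, 135.7]
tcp_rot: [1.0, 0.008, -0.001, 0.0]
force: [-0.4, 0.7, -0.1]
gripper_width: 0.67
grip_force: 64.2
-0.2446629979401534
t 29.1 tcp [575.3 325.  136.1] yaw 0.85 F [ 0.32  0.16 -0.07] w 0.672 g 64.2
circ [[577.6, 324.8, 29.0]]
```

A is full and B is used-up. Before carrying B to the tray, check the tray's exact position.

```bash
python3 -m inch '[{"fingers":-1,"xyz":[0.01,-0.6,0.2],"spin":0},{"fingers":-1,"xyz":[0.01,-0.9,0.2],"spin":0},{"fingers":-1,"xyz":[0.01,-0.9,0.2],"spin":0},{"fingers":-1,"xyz":[0.01,-0.9,0.2],"spin":0},{"fingers":-1,"xyz":[0.01,-0.9,0.2],"spin":0},{"fingers":-1,"xyz":[0.01,-0.9,0],"spin":0},{"fingers":-1,"xyz":[0.01,-0.9,0],"spin":0},{"fingers":-1,"xyz":[0.01,-0.9,0],"spin":0},{"fingers":-1,"xyz":[0.01,-0.9,0],"spin":0},{"fingers":-1,"xyz":[0.01,-0.9,0],"spin":0},{"fingers":-1,"xyz":[0.01,-0.9,0],"spin":0},{"fingers":-1,"xyz":[0.01,-0.9,0],"spin":0},{"fingers":-1,"xyz":[0.01,-0.9,0],"spin":-0.005},{"fingers":-1,"xyz":[0.01,-0.9,0],"spin":-0.005},{"fingers":-1,"xyz":[0.01,-0.9,0],"spin":-0.005},{"fingers":-1,"xyz":[0.01,-0.9,0],"spin":-0.005},{"fingers":-1,"xyz":[0,-0.6,0],"spin":0},{"fingers":-1,"xyz":[0,-0.2,0],"spin":0},{"fingers":-1,"xyz":[0,0,0],"spin":0},{"fingers":-1,"xyz":[0,0,0],"spin":0}]'
python3 - <<'E'
from h import *
s=st(); d=grab('wrist','w13'); T=grab('top')
# left wall inner/outer from the top view, by white mask rows
h=cv2.cvtColor(T['img'],cv2.COLOR_RGB2HSV)
h2=cv2.cvtColor(d['img'],cv2.COLOR_RGB2HSV)
m=cv2.inRange(h2,np.array([0,0,150]),np.array([179,40,255])); v,u=np.nonzero(m)
w=np.array([wz(d,a,b,5)[:2] for a,b in zip(u[::7],v[::7])]); k=(abs(w[:,0]-494)<200)&(abs(w[:,1]+430)<150); w=w[k]
print(np.percentile(w[:,0],[1,99]),np.percentile(w[:,1],[1,99]),len(w))
E
```

```text
clock: 31.15
tcp_pos: [584.1, -418.1, 186.4]
tcp_rot: [1.0, -0.023, -0.0, -0.001]
force: [0.6, 1.9, -0.2]
gripper_width: 0.678
grip_force: 64.3
t 31.15 tcp [ 584.1 -418.1  186.4] yaw -2.67 F [ 0.59  1.87 -0.2 ] w 0.678 g 64.3
[368.24148662 690.60318243] [-520.09372081 -352.65779467] 2722
```

View pics/w13.png

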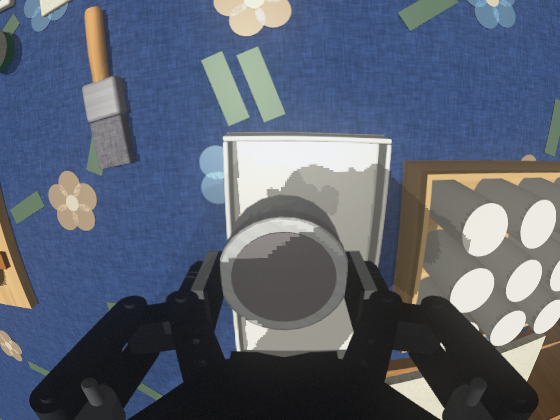

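The held tin is over the tray. The tray's far rim runs from (224,137) to (391,141), with its inner floor at cols 237–383.

```bash
python3 - <<'E'
from h import *
s=st(); d=grab('wrist')
for q in[(224,137),(391,141),(239,350),(384,250),(384,200)]: print(q,np.round(wz(d,*q,32),1))
E
```

```text
t 31.25 tcp [ 584.5 -417.5  186.8] yaw -2.6 F [ 0.01  0.59 -0.39] w 0.675 g 64.3
(224, 137) [ 632.6 -368.7   32. ]
(391, 141) [ 623.9 -515.5   32. ]
(239, 350) [ 392.7 -357.7   32. ]
(384, 250) [ 516.9 -514.3   32. ]
(384, 200) [ 568.9 -510.7   32. ]
```

```bash
python3 -m inch '[{"fingers":-1,"xyz":[0,-0.43,0],"spin":-0.003},{"fingers":-1,"xyz":[0,0,-0.7],"spin":0},{"fingers":-1,"xyz":[0,0,-0.7],"spin":0},{"fingers":-1,"xyz":[0,0,-0.7],"spin":0},{"fingers":-1,"xyz":[0,0,-0.5],"spin":0},{"fingers":-1,"xyz":[0,0,-0.2],"spin":0},{"fingers":-1,"xyz":[0,0,0],"spin":0},{"fingers":-1,"xyz":[0,0,0],"spin":0}]'|egrep 'tcp_pos|force';python3 -m inch '[{"fingers":-1,"xyz":[0,0,-0.04],"spin":0},{"fingers":-1,"xyz":[0,0,0],"spin":0},{"fingers":-1,"xyz":[0,0,0],"spin":0}]'|egrep 'tcp_pos|force'
```

```text
tcp_pos: [584.4, -441.1, 47.9]
force: [0.0, -0.3, -1.1]
grip_force: 64.9
tcp_pos: [583.8, -441.3, 45.4]
force: [1.3, -0.1, -0.7]
grip_force: 64.9
```

```bash
python3 -m inch '[{"fingers":-1,"xyz":[0,0,-0.03],"spin":0},{"fingers":-1,"xyz":[0,0,0],"spin":0},{"fingers":-1,"xyz":[0,0,0],"spin":0}]'|egrep 'tcp_pos|force';python3 -m inch '[{"fingers":-1,"xyz":[0,0,-0.015],"spin":0},{"fingers":-1,"xyz":[0,0,0],"spin":0},{"fingers":-1,"xyz":[0,0,0],"spin":0}]'|egrep 'tcp_pos|force'
```

```text
tcp_pos: [583.8, -441.4, 43.9]
force: [-0.4, 0.1, 5.6]
grip_force: 65.1
tcp_pos: [583.8, -441.5, 43.8]
force: [-1.9, 0.7, 10.9]
grip_force: 66.0
```

```bash
python3 -m inch '[{"fingers":-1,"xyz":[0,0,0.016],"spin":0},{"fingers":0.2,"xyz":[0,0,0],"spin":0},{"fingers":0.7,"xyz":[0,0,0],"spin":0},{"fingers":1,"xyz":[0,0,0],"spin":0},{"fingers":1,"xyz":[0,0,0],"spin":0},{"fingers":1,"xyz":[0,0,0.2],"spin":0},{"fingers":1,"xyz":[0,0,0.8],"spin":0},{"fingers":1,"xyz":[0,0,0.9],"spin":0},{"fingers":1,"xyz":[0,0,0.3],"spin":0},{"fingers":1,"xyz":[0,0,0],"spin":0}]'|egrep 'tcp_pos|force'
python3 -c "
from h import *
st();d=grab('wrist'); circ(d,(585,-440),41)"
python3 -m inch '[{"fingers":1,"xyz":[-0.13,0.6,0],"spin":0},{"fingers":1,"xyz":[-0.13,0.88,0],"spin":0},{"fingers":1,"xyz":[-0.13,0.88,0],"spin":0},{"fingers":1,"xyz":[-0.13,0.88,0],"spin":0},{"fingers":1,"xyz":[-0.13,0.88,0],"spin":0},{"fingers":1,"xyz":[-0.13,0.88,0],"spin":0},{"fingers":1,"xyz":[-0.13,0.88,0],"spin":0},{"fingers":1,"xyz":[-0.13,0.88,0],"spin":0},{"fingers":1,"xyz":[-0.13,0.88,0],"spin":0},{"fingers":1,"xyz":[-0.13,0.88,0],"spin":0},{"fingers":1,"xyz":[-0.13,0.88,0],"spin":0.004},{"fingers":1,"xyz":[-0.13,0.88,0],"spin":0.004},{"fingers":1,"xyz":[-0.13,0.88,0],"spin":0.004},{"fingers":1,"xyz":[-0.13,0.88,0],"spin":0.004},{"fingers":1,"xyz":[-0.13,0.88,0],"spin":0.004},{"fingers":1,"xyz":[-0.13,0.88,0],"spin":0},{"fingers":1,"xyz":[-0.13,0.88,0],"spin":0},{"fingers":1,"xyz":[0,0.2,-0.3],"spin":0},{"fingers":1,"xyz":[0,0,0],"spin":0},{"fingers":1,"xyz":[0,0,0],"spin":0}]'
python3 -c "
from h import *
st();d=grab('wrist','w14'); circ(d,(470,306));T=grab('top');circ(T,(577,27),84,top=True,half=80)
for t in tins(T): print(t)"
```

```text
tcp_pos: [584.9, -442.5, 157.6]
force: [0.3, -0.8, -0.5]
grip_force: 0.0
t 34.0 tcp [ 584.9 -442.5  157.6] yaw -3.29 F [ 0.27 -0.81 -0.55] w 1.003 g 0.0
circ [[582.7999877929688, -441.79998779296875, 30.0]]
clock: 36.05
tcp_pos: [472.7, 300.8, 137.3]
tcp_rot: [1.0, 0.002, -0.001, 0.001]
force: [-0.9, -0.4, -0.2]
gripper_width: 0.999
grip_force: 0.0
t 36.05 tcp [472.7 300.8 137.3] yaw 0.26 F [-0.89 -0.41 -0.18] w 0.999 g 0.0
circ [[470.79998779296875, 308.79998779296875, 30.5], [466.79998779296875, 302.20001220703125, 30.600000381469727]]
circ []
[236.5 312.   31.   32.  303.5 109.7]
[ 16.5 318.5  33.   73.  301.7 631.2]
[207.5 273.5  27.   27.  396.8 180.6]
[157.5 249.5  29.   17.  458.3 304.6]
[202.  222.5  30.   29.  523.7 196. ]
[234.5 211.5  19.   25.  550.2 114.5]
[ 367.5  173.    25.    38.   645.3 -230.6]
[226.5 166.   17.   24.  670.6 135.2]
```

```bash
python3 -m inch '[{"fingers":1,"xyz":[-0.03,0.13,-0.4],"spin":0},{"fingers":1,"xyz":[0,0,0],"spin":0},{"fingers":1,"xyz":[0,0,0],"spin":0},{"fingers":1,"xyz":[0,0,0],"spin":0}]'; python3 -c "
from h import *
st();d=grab('wrist'); circ(d,(470,308))"
```

```text
clock: 36.55
tcp_pos: [472.2, 308.4, 119.2]
tcp_rot: [1.0, 0.002, 0.0, -0.0]
force: [0.0, -0.1, -0.2]
gripper_width: 1.0
grip_force: 0.0
t 36.55 tcp [472.2 308.4 119.2] yaw 0.24 F [ 0.02 -0.09 -0.16] w 1.0 g 0.0
circ [[469.20001220703125, 309.20001220703125, 30.5]]
```

```bash
python3 -m inch '[{"fingers":1,"xyz":[-0.04,0.01,-0.6],"spin":0},{"fingers":1,"xyz":[0,0,-0.6],"spin":0},{"fingers":1,"xyz":[0,0,-0.4],"spin":0},{"fingers":1,"xyz":[0,0,0],"spin":0},{"fingers":-1,"xyz":[0,0,0],"spin":0},{"fingers":-1,"xyz":[0,0,0],"spin":0},{"fingers":-1,"xyz":[0,0,0],"spin":0},{"fingers":-1,"xyz":[0,0,0],"spin":0},{"fingers":-1,"xyz":[0,0,0],"spin":0},{"fingers":-1,"xyz":[0,0,0],"spin":0},{"fingers":-1,"xyz":[0,0,0],"spin":0}]'; python3 -m inch '[{"fingers":-1,"xyz":[0,0,0.1],"spin":0},{"fingers":-1,"xyz":[0,0,0.5],"spin":0},{"fingers":-1,"xyz":[0,0,0.7],"spin":0},{"fingers":-1,"xyz":[0,0,0.7],"spin":0},{"fingers":-1,"xyz":[0,0,0],"spin":0},{"fingers":-1,"xyz":[0,0,0],"spin":0},{"fingers":-1,"xyz":[0,0,0],"spin":0},{"fingers":-1,"xyz":[0,0,0],"spin":0}]'; python3 -c "
from h import *
f=[]
for i in range(4): grab('wrist'); f.append(sensors.read_state()['force'][2])
print(np.mean(f)); s=st(); circ(grab('wrist'),s['tcp_pos'][:2],s['tcp_pos'][2])"
```

```text
clock: 37.7
tcp_pos: [470.4, 310.0, 40.4]
tcp_rot: [1.0, 0.003, 0.001, -0.001]
force: [-1.3, -0.8, 7.2]
gripper_width: 0.673
grip_force: 62.3
clock: 38.5
tcp_pos: [469.0, 309.4, 137.4]
tcp_rot: [1.0, 0.003, -0.001, 0.001]
force: [0.0, 0.5, -1.2]
gripper_width: 0.669
grip_force: 64.3
-0.3431483258834819
t 38.7 tcp [469.4 309.5 137.7] yaw 0.31 F [ 0.49 -0.37  0.31] w 0.672 g 64.3
circ [[471.1, 309.8, 28.9], [469.6, 300.8, 31.1]]
```

```bash
python3 -m inch '[{"fingers":-1,"xyz":[0.06,-0.6,0.1],"spin":0},{"fingers":-1,"xyz":[0.06,-0.9,0.1],"spin":0},{"fingers":-1,"xyz":[0.06,-0.9,0.1],"spin":0},{"fingers":-1,"xyz":[0.06,-0.9,0.1],"spin":0},{"fingers":-1,"xyz":[0.06,-0.9,0],"spin":0},{"fingers":-1,"xyz":[0.06,-0.9,0],"spin":0},{"fingers":-1,"xyz":[0.06,-0.9,0],"spin":0},{"fingers":-1,"xyz":[0.06,-0.9,0],"spin":0},{"fingers":-1,"xyz":[0.06,-0.9,0],"spin":0},{"fingers":-1,"xyz":[0.06,-0.9,0],"spin":0},{"fingers":-1,"xyz":[0.06,-0.9,0],"spin":0},{"fingers":-1,"xyz":[0.06,-0.9,0],"spin":0},{"fingers":-1,"xyz":[0.06,-0.9,0],"spin":-0.005},{"fingers":-1,"xyz":[0.06,-0.9,0],"spin":-0.005},{"fingers":-1,"xyz":[0.06,-0.9,0],"spin":-0.005},{"fingers":-1,"xyz":[0.06,-0.9,0],"spin":-0.005},{"fingers":-1,"xyz":[0,-0.6,0],"spin":0},{"fingers":-1,"xyz":[0,-0.2,0],"spin":0},{"fingers":-1,"xyz":[0,0,0],"spin":0},{"fingers":-1,"xyz":[0,0,0],"spin":0}]'; python3 -c "
from h import *
for i in range(2):grab('wrist')
s=st(); circ(grab('wrist'),s['tcp_pos'][:2],s['tcp_pos'][2])"
```

```text
clock: 40.75
tcp_pos: [517.9, -433.7, 157.9]
tcp_rot: [1.0, -0.028, -0.0, -0.001]
force: [0.9, -0.1, -0.4]
gripper_width: 0.672
grip_force: 64.3
t 40.85 tcp [ 518.3 -433.2  158.3] yaw -3.15 F [ 0.03  0.22 -1.03] w 0.676 g 64.3
circ [[520.1, -433.9, 29.0], [528.1, -436.4, 31.7]]
```

```bash
python3 -m inch '[{"fingers":-1,"xyz":[0,-0.05,-0.5],"spin":0},{"fingers":-1,"xyz":[0,0,-0.7],"spin":0},{"fingers":-1,"xyz":[0,0,-0.6],"spin":0},{"fingers":-1,"xyz":[0,0,-0.3],"spin":0},{"fingers":-1,"xyz":[0,0,-0.1],"spin":0},{"fingers":-1,"xyz":[0,0,0],"spin":0},{"fingers":-1,"xyz":[0,0,0],"spin":0}]'|egrep 'tcp_pos|force';python3 -m inch '[{"fingers":-1,"xyz":[0,0,-0.04],"spin":0},{"fingers":-1,"xyz":[0,0,0],"spin":0},{"fingers":-1,"xyz":[0,0,0],"spin":0}]'|egrep 'tcp_pos|force'
```

```text
tcp_pos: [518.3, -438.3, 49.9]
force: [0.0, -0.7, -1.5]
grip_force: 64.3
tcp_pos: [517.7, -437.9, 46.9]
force: [0.4, -0.1, -1.2]
grip_force: 64.3
```

```bash
python3 -m inch '[{"fingers":-1,"xyz":[0,0,-0.025],"spin":0},{"fingers":-1,"xyz":[0,0,0],"spin":0},{"fingers":-1,"xyz":[0,0,0],"spin":0}]'|egrep 'tcp_pos|force';python3 -m inch '[{"fingers":-1,"xyz":[0,0,-0.02],"spin":0},{"fingers":-1,"xyz":[0,0,0],"spin":0},{"fingers":-1,"xyz":[0,0,0],"spin":0}]'|egrep 'tcp_pos|force'
```

```text
tcp_pos: [517.7, -438.0, 45.5]
force: [-1.1, 0.6, 4.7]
grip_force: 64.9
tcp_pos: [517.7, -437.9, 45.4]
force: [-3.7, 2.4, 12.2]
grip_force: 65.9
```

```bash
python3 -m inch '[{"fingers":-1,"xyz":[0,0,0.016],"spin":0},{"fingers":0.2,"xyz":[0,0,0],"spin":0},{"fingers":0.7,"xyz":[0,0,0],"spin":0},{"fingers":1,"xyz":[0,0,0],"spin":0},{"fingers":1,"xyz":[0,0,0],"spin":0},{"fingers":1,"xyz":[0,0,0.2],"spin":0},{"fingers":1,"xyz":[0,0,0.8],"spin":0},{"fingers":1,"xyz":[0,0,0.9],"spin":0},{"fingers":1,"xyz":[0,0,0.3],"spin":0},{"fingers":1,"xyz":[0,0,0],"spin":0}]'|egrep 'tcp_pos|force'
python3 -c "
from h import *
st();d=grab('wrist'); circ(d,(518,-438),41)"
python3 -m inch '[{"fingers":1,"xyz":[-0.03,0.6,0],"spin":0},{"fingers":1,"xyz":[-0.03,0.92,0],"spin":0},{"fingers":1,"xyz":[-0.03,0.92,0],"spin":0},{"fingers":1,"xyz":[-0.03,0.92,0],"spin":0},{"fingers":1,"xyz":[-0.03,0.92,0],"spin":0},{"fingers":1,"xyz":[-0.03,0.92,0],"spin":0},{"fingers":1,"xyz":[-0.03,0.92,0],"spin":0},{"fingers":1,"xyz":[-0.03,0.92,0],"spin":0},{"fingers":1,"xyz":[-0.03,0.92,0],"spin":0},{"fingers":1,"xyz":[-0.03,0.92,0],"spin":0},{"fingers":1,"xyz":[-0.03,0.92,0],"spin":0.004},{"fingers":1,"xyz":[-0.03,0.92,0],"spin":0.004},{"fingers":1,"xyz":[-0.03,0.92,0],"spin":0.004},{"fingers":1,"xyz":[-0.03,0.92,0],"spin":0.004},{"fingers":1,"xyz":[-0.03,0.92,0],"spin":0.004},{"fingers":1,"xyz":[-0.03,0.92,0],"spin":0},{"fingers":1,"xyz":[-0.03,0.92,0],"spin":0},{"fingers":1,"xyz":[-0.03,0.92,0],"spin":0},{"fingers":1,"xyz":[0,0.8,0],"spin":0},{"fingers":1,"xyz":[0,0,0],"spin":0}]'|grep zz; python3 -m inch '[{"fingers":1,"xyz":[0,0,-0.4],"spin":0},{"fingers":1,"xyz":[0,0,0],"spin":0},{"fingers":1,"xyz":[0,0,0],"spin":0}]'
python3 -c "
from h import *
st();d=grab('wrist','w15'); circ(d,(488,425),half=70);T=grab('top');circ(T,(397,183),top=True)"
```

```text
tcp_pos: [518.7, -439.0, 158.6]
force: [-0.4, -0.0, 0.1]
grip_force: 0.0
t 43.5 tcp [ 518.7 -439.   158.6] yaw -3.29 F [-0.35 -0.01  0.12] w 0.997 g 0.0
circ [[516.7999877929688, -437.79998779296875, 30.0]]
clock: 45.85
tcp_pos: [490.1, 413.1, 133.9]
tcp_rot: [1.0, 0.002, -0.001, 0.001]
force: [0.9, -0.1, 0.7]
gripper_width: 1.006
grip_force: 0.0
t 45.85 tcp [490.1 413.1 133.9] yaw 0.28 F [ 0.92 -0.12  0.71] w 1.006 g 0.0
circ [[481.20001220703125, 428.20001220703125, 30.5]]
circ [[396.79998779296875, 183.1999969482422, 30.600000381469727]]
```

```bash
python3 -m inch '[{"fingers":1,"xyz":[-0.17,0.3,-0.3],"spin":0},{"fingers":1,"xyz":[0,0,0],"spin":0},{"fingers":1,"xyz":[0,0,0],"spin":0},{"fingers":1,"xyz":[0,0,0],"spin":0}]'|grep zz; python3 -c "
from h import *
st();d=grab('wrist'); circ(d,(482,428))"
```

```text
t 46.35 tcp [482.1 429.2 120. ] yaw 0.33 F [-0.13  0.32 -0.49] w 1.0 g 0.0
circ [[481.20001220703125, 427.79998779296875, 30.0]]
```

```bash
python3 -m inch '[{"fingers":1,"xyz":[-0.02,-0.025,-0.6],"spin":0},{"fingers":1,"xyz":[0,0,-0.6],"spin":0},{"fingers":1,"xyz":[0,0,-0.4],"spin":0},{"fingers":1,"xyz":[0,0,0],"spin":0},{"fingers":-1,"xyz":[0,0,0],"spin":0},{"fingers":-1,"xyz":[0,0,0],"spin":0},{"fingers":-1,"xyz":[0,0,0],"spin":0},{"fingers":-1,"xyz":[0,0,0],"spin":0},{"fingers":-1,"xyz":[0,0,0],"spin":0},{"fingers":-1,"xyz":[0,0,0],"spin":0},{"fingers":-1,"xyz":[0,0,0],"spin":0}]'|egrep 'tcp_pos|force'; python3 -m inch '[{"fingers":-1,"xyz":[0,0,0.1],"spin":0},{"fingers":-1,"xyz":[0,0,0.5],"spin":0},{"fingers":-1,"xyz":[0,0,0.7],"spin":0},{"fingers":-1,"xyz":[0,0,0.7],"spin":0},{"fingers":-1,"xyz":[0,0,0],"spin":0},{"fingers":-1,"xyz":[0,0,0],"spin":0},{"fingers":-1,"xyz":[0,0,0],"spin":0},{"fingers":-1,"xyz":[0,0,0],"spin":0}]'; python3 -c "
from h import *
f=[]
for i in range(4): grab('wrist'); f.append(sensors.read_state()['force'][2])
print(np.mean(f)); s=st(); circ(grab('wrist'),s['tcp_pos'][:2],s['tcp_pos'][2])"
```

```text
tcp_pos: [482.1, 428.4, 42.1]
force: [-1.0, -2.2, 5.8]
grip_force: 62.9
clock: 48.3
tcp_pos: [480.5, 427.6, 138.8]
tcp_rot: [1.0, 0.003, -0.001, 0.001]
force: [0.1, 0.1, -0.9]
gripper_width: 0.67
grip_force: 64.1
-1.1339727180007786
t 48.5 tcp [480.9 427.8 139.2] yaw 0.32 F [-0.37  0.13 -0.65] w 0.672 g 64.1
circ [[484.1, 428.0, 29.0]]
```

```bash
python3 -m inch '[{"fingers":-1,"xyz":[-0.03,-0.6,0.1],"spin":0},{"fingers":-1,"xyz":[-0.03,-0.93,0.1],"spin":0},{"fingers":-1,"xyz":[-0.03,-0.93,0.1],"spin":0},{"fingers":-1,"xyz":[-0.03,-0.93,0.1],"spin":0},{"fingers":-1,"xyz":[-0.03,-0.93,0],"spin":0},{"fingers":-1,"xyz":[-0.03,-0.93,0],"spin":0},{"fingers":-1,"xyz":[-0.03,-0.93,0],"spin":0},{"fingers":-1,"xyz":[-0.03,-0.93,0],"spin":0},{"fingers":-1,"xyz":[-0.03,-0.93,0],"spin":0},{"fingers":-1,"xyz":[-0.03,-0.93,0],"spin":0},{"fingers":-1,"xyz":[-0.03,-0.93,0],"spin":0},{"fingers":-1,"xyz":[-0.03,-0.93,0],"spin":0},{"fingers":-1,"xyz":[-0.03,-0.93,0],"spin":-0.005},{"fingers":-1,"xyz":[-0.03,-0.93,0],"spin":-0.005},{"fingers":-1,"xyz":[-0.03,-0.93,0],"spin":-0.005},{"fingers":-1,"xyz":[-0.03,-0.93,0],"spin":-0.005},{"fingers":-1,"xyz":[-0.03,-0.93,0],"spin":0},{"fingers":-1,"xyz":[-0.03,-0.93,0],"spin":0},{"fingers":-1,"xyz":[0,-0.7,0],"spin":0},{"fingers":-1,"xyz":[0,0,0],"spin":0}]'|grep zz; python3 -c "
from h import *
f=[]
for i in range(8):
  d=grab('wrist'); f.append(d['s']['force'][2])
print(np.mean(f[2:]))
s=st(); circ(grab('wrist'),s['tcp_pos'][:2],s['tcp_pos'][2])"
```

```text
-0.7509626376895668
t 50.95 tcp [ 454.6 -426.4  160.1] yaw -3.19 F [ 1.11  0.17 -0.96] w 0.668 g 64.2
circ [[457.4, -427.1, 28.4], [465.4, -423.1, 31.7]]
```

```bash
python3 -m inch '[{"fingers":-1,"xyz":[-0.01,-0.1,-0.5],"spin":0},{"fingers":-1,"xyz":[0,0,-0.7],"spin":0},{"fingers":-1,"xyz":[0,0,-0.6],"spin":0},{"fingers":-1,"xyz":[0,0,-0.3],"spin":0},{"fingers":-1,"xyz":[0,0,-0.1],"spin":0},{"fingers":-1,"xyz":[0,0,0],"spin":0},{"fingers":-1,"xyz":[0,0,0],"spin":0}]'|egrep 'tcp_pos|force';python3 -m inch '[{"fingers":-1,"xyz":[0,0,-0.03],"spin":0},{"fingers":-1,"xyz":[0,0,0],"spin":0},{"fingers":-1,"xyz":[0,0,0],"spin":0}]'|egrep 'tcp_pos|force'; python3 -m inch '[{"fingers":-1,"xyz":[0,0,-0.02],"spin":0},{"fingers":-1,"xyz":[0,0,0],"spin":0},{"fingers":-1,"xyz":[0,0,0],"spin":0}]'|egrep 'tcp_pos|force'
```

```text
tcp_pos: [454.2, -433.1, 51.2]
force: [0.3, -0.0, -0.9]
grip_force: 64.2
tcp_pos: [453.8, -432.7, 48.9]
force: [0.1, -1.0, -1.3]
grip_force: 64.2
tcp_pos: [453.5, -432.5, 47.3]
force: [-0.1, -0.1, -0.2]
grip_force: 64.2
```

```bash
python3 -m inch '[{"fingers":-1,"xyz":[0,0,-0.02],"spin":0},{"fingers":-1,"xyz":[0,0,0],"spin":0},{"fingers":-1,"xyz":[0,0,0],"spin":0}]'|egrep 'tcp_pos|force'; python3 -m inch '[{"fingers":-1,"xyz":[0,0,0],"spin":0},{"fingers":0.2,"xyz":[0,0,0],"spin":0},{"fingers":0.7,"xyz":[0,0,0],"spin":0},{"fingers":1,"xyz":[0,0,0],"spin":0},{"fingers":1,"xyz":[0,0,0],"spin":0},{"fingers":1,"xyz":[0,0,0.2],"spin":0},{"fingers":1,"xyz":[0,0,0.8],"spin":0},{"fingers":1,"xyz":[0,0,0.9],"spin":0},{"fingers":1,"xyz":[0,0,0.3],"spin":0},{"fingers":1,"xyz":[0,0,0],"spin":0}]'|egrep 'tcp_pos|force'
python3 -c "
from h import *
st();d=grab('wrist'); circ(d,(453,-432),41);T=grab('top');circ(T,(397,183),top=True)"
```

```text
tcp_pos: [453.6, -432.6, 47.1]
force: [-2.1, 1.4, 8.0]
grip_force: 65.2
tcp_pos: [454.7, -433.8, 160.1]
force: [-0.2, -0.1, 0.2]
grip_force: 0.0
t 53.6 tcp [ 454.7 -433.8  160.1] yaw -3.29 F [-0.25 -0.06  0.23] w 0.997 g 0.0
circ [[452.20001220703125, -432.79998779296875, 30.0]]
circ [[396.79998779296875, 183.1999969482422, 30.600000381469727]]
```

```bash
python3 -m inch '[{"fingers":1,"xyz":[0.05,0.7,0],"spin":0},{"fingers":1,"xyz":[0.05,0.9,0],"spin":0},{"fingers":1,"xyz":[0.05,0.9,0],"spin":0},{"fingers":1,"xyz":[0.05,0.9,0],"spin":0},{"fingers":1,"xyz":[0,0.9,0],"spin":0},{"fingers":1,"xyz":[0,0.9,0],"spin":0},{"fingers":1,"xyz":[0,0.9,0],"spin":0},{"fingers":1,"xyz":[0,0.9,0],"spin":0},{"fingers":1,"xyz":[0,0.9,0],"spin":0},{"fingers":1,"xyz":[0,0.9,0],"spin":0},{"fingers":1,"xyz":[-0.2,0.7,0],"spin":0.004},{"fingers":1,"xyz":[-0.2,0.7,0],"spin":0.004},{"fingers":1,"xyz":[-0.2,0.7,0],"spin":0.004},{"fingers":1,"xyz":[-0.2,0.7,0],"spin":0.004},{"fingers":1,"xyz":[-0.2,0.6,0],"spin":0.004},{"fingers":1,"xyz":[0,0,-0.4],"spin":0},{"fingers":1,"xyz":[0,0,0],"spin":0},{"fingers":1,"xyz":[0,0,0],"spin":0},{"fingers":1,"xyz":[0,0,0],"spin":0}]'|grep zz;python3 -c "
from h import *
st();d=grab('wrist','w16');circ(d,(397,183))"
```

```text
t 55.6 tcp [413.8 176.6 136.5] yaw 0.22 F [ 0.36  0.21 -0.17] w 1.0 g 0.0
circ [[394.79998779296875, 181.8000030517578, 29.0]]
```

```bash
python3 -m inch '[{"fingers":1,"xyz":[-0.18,0.06,-0.15],"spin":0},{"fingers":1,"xyz":[-0.18,0.05,-0.15],"spin":0},{"fingers":1,"xyz":[0,0,0],"spin":0},{"fingers":1,"xyz":[0,0,0],"spin":0},{"fingers":1,"xyz":[0,0,0],"spin":0}]'|grep zz; python3 -c "
from h import *
st();d=grab('wrist'); circ(d,(396,183))"
```

```text
t 56.15 tcp [396.  182.9 121.7] yaw 0.3 F [-0.19  0.1  -1.17] w 1.001 g 0.0
circ [[396.79998779296875, 182.1999969482422, 29.799999237060547]]
```

```bash
python3 -m inch '[{"fingers":1,"xyz":[0.01,-0.01,-0.6],"spin":0},{"fingers":1,"xyz":[0,0,-0.6],"spin":0},{"fingers":1,"xyz":[0,0,-0.44],"spin":0},{"fingers":1,"xyz":[0,0,0],"spin":0},{"fingers":-1,"xyz":[0,0,0],"spin":0},{"fingers":-1,"xyz":[0,0,0],"spin":0},{"fingers":-1,"xyz":[0,0,0],"spin":0},{"fingers":-1,"xyz":[0,0,0],"spin":0},{"fingers":-1,"xyz":[0,0,0],"spin":0},{"fingers":-1,"xyz":[0,0,0],"spin":0},{"fingers":-1,"xyz":[0,0,0],"spin":0}]'|egrep 'tcp_pos|force'; python3 -m inch '[{"fingers":-1,"xyz":[0,0,0.1],"spin":0},{"fingers":-1,"xyz":[0,0,0.5],"spin":0},{"fingers":-1,"xyz":[0,0,0.7],"spin":0},{"fingers":-1,"xyz":[0,0,0.7],"spin":0},{"fingers":-1,"xyz":[0,0,0],"spin":0},{"fingers":-1,"xyz":[0,0,0],"spin":0},{"fingers":-1,"xyz":[0,0,0],"spin":0},{"fingers":-1,"xyz":[0,0,0],"spin":0}]'; python3 -c "
from h import *
f=[]
for i in range(4): grab('wrist'); f.append(sensors.read_state()['force'][2])
print(np.mean(f)); s=st(); circ(grab('wrist'),s['tcp_pos'][:2],s['tcp_pos'][2])"
```

```text
tcp_pos: [396.7, 182.5, 41.0]
force: [-1.1, -1.3, 8.4]
grip_force: 62.2
clock: 58.1
tcp_pos: [395.4, 182.1, 138.5]
tcp_rot: [1.0, 0.003, -0.001, 0.001]
force: [-0.3, 0.6, -3.3]
gripper_width: 0.67
grip_force: 66.1
-3.535809234914084
t 58.3 tcp [395.8 182.2 138.8] yaw 0.31 F [ 0.99 -0.02 -3.63] w 0.672 g 66.1
circ [[398.0, 182.0, 29.5]]
```

```bash
python3 -m inch '[{"fingers":-1,"xyz":[0.384,-0.6,0],"spin":0.003},{"fingers":-1,"xyz":[0.384,-0.64,0],"spin":0},{"fingers":-1,"xyz":[0.384,-0.64,0],"spin":0},{"fingers":-1,"xyz":[0.384,-0.64,0],"spin":0},{"fingers":-1,"xyz":[0.384,-0.62,0],"spin":0},{"fingers":-1,"xyz":[0,0,-0.4],"spin":0},{"fingers":-1,"xyz":[0,0,-0.3],"spin":0},{"fingers":-1,"xyz":[0,0,0],"spin":0},{"fingers":-1,"xyz":[0,0,0],"spin":0},{"fingers":-1,"xyz":[0,0,0],"spin":0}]'|grep zz; python3 - <<'E'
from h import *
for i in range(2): grab('wrist')
s=st(); d=grab('wrist','w17'); z=s['tcp_pos'][2]
circ(d,s['tcp_pos'][:2],z-3); circ(d,(615,27.3),84)
E
```

```text
t 59.45 tcp [492.4  25.8 105.1] yaw 0.89 F [ 0.31 -0.42 -3.24] w 0.668 g 65.8
circ [[494.7, 25.0, 28.4]]
circ []
```

```bash
python3 -m inch '[{"fingers":-1,"xyz":[0,-0.006,-0.16],"spin":0},{"fingers":-1,"xyz":[0,0,-0.13],"spin":0},{"fingers":-1,"xyz":[0,0,0],"spin":0},{"fingers":-1,"xyz":[0,0,0],"spin":0}]'|egrep 'tcp_pos|force';python3 -m inch '[{"fingers":-1,"xyz":[0,0,-0.02],"spin":0},{"fingers":-1,"xyz":[0,0,0],"spin":0},{"fingers":-1,"xyz":[0,0,0],"spin":0}]'|egrep 'tcp_pos|force'; python3 -m inch '[{"fingers":-1,"xyz":[0,0,-0.015],"spin":0},{"fingers":-1,"xyz":[0,0,0],"spin":0},{"fingers":-1,"xyz":[0,0,0],"spin":0}]'|egrep 'tcp_pos|force'
```

```text
tcp_pos: [491.8, 25.1, 89.4]
force: [-0.5, -0.0, -3.3]
grip_force: 66.0
tcp_pos: [491.9, 25.1, 89.1]
force: [-2.2, 0.5, 4.3]
grip_force: 66.9
tcp_pos: [491.9, 25.1, 89.0]
force: [-5.7, 0.3, 16.5]
grip_force: 68.2
```

```bash
python3 -m inch '[{"fingers":-1,"xyz":[0,0,0.025],"spin":0},{"fingers":0.2,"xyz":[0,0,0],"spin":0},{"fingers":0.7,"xyz":[0,0,0],"spin":0},{"fingers":1,"xyz":[0,0,0],"spin":0},{"fingers":1,"xyz":[0,0,0],"spin":0},{"fingers":1,"xyz":[0,0,0.1],"spin":0},{"fingers":1,"xyz":[0,0,0.6],"spin":0},{"fingers":1,"xyz":[0,0,0.8],"spin":0},{"fingers":1,"xyz":[0,0,0.8],"spin":0},{"fingers":1,"xyz":[0,0,0],"spin":0},{"fingers":1,"xyz":[0,0,0],"spin":0},{"fingers":1,"xyz":[0,0,0],"spin":0}]'|egrep 'tcp_pos|force'
python3 - <<'E'
from h import *
st(); d=grab('wrist','w18'); circ(d,(492,25),84); circ(d,(615,27.3),84)
a=cv2.resize(d['img'][0:420,130:430],(430,600),interpolation=2); cv2.imwrite('pics/a.png',a)
E
python3 -m inch '[{"fingers":1,"xyz":[0.05,-0.7,0.3],"spin":0},{"fingers":1,"xyz":[0.05,-0.8,0.3],"spin":0},{"fingers":1,"xyz":[0,-0.8,0.3],"spin":0},{"fingers":1,"xyz":[0,-0.8,0],"spin":0},{"fingers":1,"xyz":[0,-0.8,0],"spin":0},{"fingers":1,"xyz":[0,-0.8,0],"spin":0},{"fingers":1,"xyz":[0,-0.8,0],"spin":0},{"fingers":1,"xyz":[-0.2,-0.8,0],"spin":0},{"fingers":1,"xyz":[-0.4,-0.8,0],"spin":0},{"fingers":1,"xyz":[-0.4,-0.8,0],"spin":0},{"fingers":1,"xyz":[-0.6,-0.8,0],"spin":0},{"fingers":1,"xyz":[-0.6,-0.8,0],"spin":0},{"fingers":1,"xyz":[-0.6,-0.8,0],"spin":0},{"fingers":1,"xyz":[-0.6,-0.8,0],"spin":0},{"fingers":1,"xyz":[0,0,0],"spin":0},{"fingers":1,"xyz":[0,0,0],"spin":0}]'
python3 - <<'E'
from h import *
a=cv2.imread('pics/w18.png'); T=grab('top','top1'); b=T['img'][:,:,::-1]
l=cv2.resize(a[0:340,170:400],(345,510)); r=cv2.resize(b[130:300,90:490],(450,191)); S=grab('side','side1')['img'][:,:,::-1]; q=cv2.resize(S[70:330,200:400],(308,400),interpolation=2)
o=np.zeros((600,800,3),np.uint8); o[:510,:345]=l; o[:191,350:800]=r; o[195:595,350:658]=q; cv2.imwrite('pics/fin.png',o)
circ(T,(492,25),84,top=True);circ(T,(615,27),84,top=True)
for g in[(583,-442),(517,-438),(453,-433)]: circ(T,g,41,top=True)
E
```

```text
tcp_pos: [491.5, 25.2, 203.9]
force: [-0.3, -0.4, -0.8]
grip_force: 0.0
t 61.7 tcp [491.5  25.2 203.9] yaw 0.87 F [-0.26 -0.44 -0.76] w 0.998 g 0.0
circ [[492.79998779296875, 24.200000762939453, 28.899999618530273]]
circ []
clock: 63.35
tcp_pos: [325.4, -530.4, 247.8]
tcp_rot: [1.0, 0.006, -0.001, -0.001]
force: [1.3, 0.6, 0.1]
gripper_width: 0.999
grip_force: 0.0
circ [[492.20001220703125, 26.200000762939453, 31.200000762939453]]
circ []
circ [[575.7999877929688, -428.20001220703125, 30.0], [583.7999877929688, -441.20001220703125, 30.0]]
circ [[512.2000122070312, -424.79998779296875, 30.100000381469727], [516.7999877929688, -436.79998779296875, 29.0]]
circ [[453.20001220703125, -431.20001220703125, 29.200000762939453], [450.20001220703125, -417.79998779296875, 28.799999237060547]]
```

View pics/fin.png

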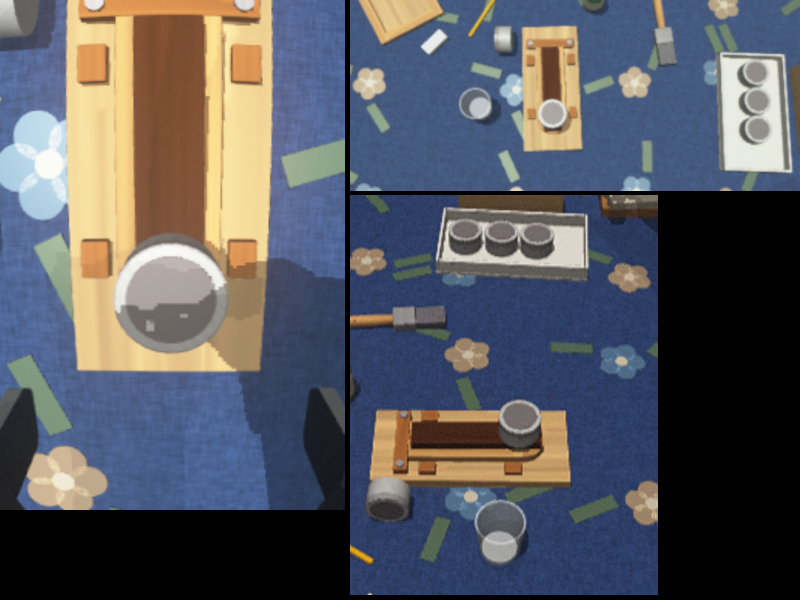

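The first tin was knocked off the batten after I placed it. It now lies on its side at about (226,165) in the top view, axis roughly along y, just left of the board. The other tins stand correctly: three in the tray and one on the batten at (492,25). I'll measure the fallen tin and the things near it, then put it right.

```bash
python3 -m inch '[{"fingers":1,"xyz":[0.34,0.8,-0.06],"spin":0},{"fingers":1,"xyz":[0.34,0.8,-0.06],"spin":0},{"fingers":1,"xyz":[0.34,0.8,-0.06],"spin":0},{"fingers":1,"xyz":[0.34,0.8,-0.06],"spin":0},{"fingers":1,"xyz":[0.34,0.8,-0.06],"spin":0},{"fingers":1,"xyz":[0.34,0.8,-0.06],"spin":0},{"fingers":1,"xyz":[0.34,0.8,-0.06],"spin":0},{"fingers":1,"xyz":[0.34,0.8,-0.06],"spin":0},{"fingers":1,"xyz":[0.34,0.8,-0.06],"spin":0},{"fingers":1,"xyz":[0.34,0.8,-0.06],"spin":0},{"fingers":1,"xyz":[0.34,0.8,-0.06],"spin":0},{"fingers":1,"xyz":[0.34,0.8,-0.06],"spin":0},{"fingers":1,"xyz":[0.34,0.8,-0.06],"spin":0},{"fingers":1,"xyz":[0.34,0.8,-0.06],"spin":0},{"fingers":1,"xyz":[0.34,0.8,-0.06],"spin":0},{"fingers":1,"xyz":[0.34,0.8,0],"spin":0},{"fingers":1,"xyz":[0,0,0],"spin":0},{"fingers":1,"xyz":[0,0,0],"spin":0},{"fingers":1,"xyz":[0,0,0],"spin":0}]'|grep zz
cat >> h.py <<'E'
def blob(img,roi,lo=[0,0,70],hi=[179,60,255]):
    hsv=cv2.cvtColor(np.ascontiguousarray(img),cv2.COLOR_RGB2HSV); m=cv2.inRange(hsv,np.array(lo),np.array(hi))
    k=np.zeros_like(m); u0,v0,u1,v1=roi; k[v0:v1,u0:u1]=m[v0:v1,u0:u1]; k=cv2.morphologyEx(k,cv2.MORPH_OPEN,np.ones((2,2)))
    c=max(cv2.findContours(k,cv2.RETR_EXTERNAL,cv2.CHAIN_APPROX_NONE)[0],key=cv2.contourArea); return c
E
python3 - <<'E'
from h import *
st(); d=grab('wrist','w19'); T=cv2.imread('pics/top1.png')[:,:,::-1]; S=cv2.imread('pics/side1.png')[:,:,::-1]
tt=grab('top');ss=grab('side')
c=blob(T,(205,145,240,190)); print('top',cv2.minAreaRect(c),cv2.boundingRect(c),cv2.contourArea(c))
c2=blob(S,(195,240,250,300)); print('side',cv2.minAreaRect(c2),cv2.boundingRect(c2),cv2.contourArea(c2))
for b in cv2.boxPoints(cv2.minAreaRect(c)): print('top z30',np.round(onz(tt,*b,30)[:2],1),'z60',np.round(onz(tt,*b,60)[:2],1))
u,v,w,h=cv2.boundingRect(c2)
for q in((u,v),(u+w,v),(u+w,v+h),(u,v+h)): print('side z30',np.round(onz(ss,*q,30)[:2],1),'z0',np.round(onz(ss,*q,0)[:2],1),'z60',np.round(onz(ss,*q,60)[:2],1))
p=blob(T,(190,110,235,170),[20,150,120],[32,255,255]); print('pencil',[np.round(onz(tt,*b,3)[:2],1) for b in cv2.boxPoints(cv2.minAreaRect(p))])
# triangulate blob centres
def tri(a,b):
    (o1,r1),(o2,r2)=a,b; A=np.stack([r1,-r2],1); t=np.linalg.lstsq(A,o2-o1,rcond=None)[0]; p,q=o1+t[0]*r1,o2+t[1]*r2; return (p+q)/2,np.linalg.norm(p-q)
(uc,vc),_,_=cv2.minAreaRect(c); print('tri',tri(ray(tt,uc,vc),ray(ss,u+w/2,v+h/2)))
# wrist: coarse ascii of low-saturation mask around the tin
P=wpx(d,np.array([670,125,30.])); print('wrist px',P)
x,y=int(P[0]),int(P[1]); hsv=cv2.cvtColor(d['img'],cv2.COLOR_RGB2HSV)
for r in range(y-56,y+60,4): print(''.join(('#' if hsv[r,q,2]>150 else '+') if hsv[r,q,1]<60 else ('.' if hsv[r,q,0]>90 else 'w') for q in range(x-80,x+80,2) if 0<=q<560))
E
```

```text
t 65.35 tcp [598.3 110.  204.2] yaw 0.88 F [-0.41  0.09 -0.83] w 0.996 g 0.0
top ((227.0, 165.5), (23.0, 16.0), 90.0) (219, 154, 17, 24) 349.5
side ((225.07691955566406, 266.61541748046875), (27.634845733642578, 24.949325561523438), 4.969740867614746) (211, 254, 29, 27) 402.0
top z30 [704.2 154.4] z60 [693.8 150.2]
top z30 [703.5 112.5] z60 [693.1 109.6]
top z30 [641.  112.6] z60 [632.5 109.6]
top z30 [641.7 153.9] z60 [633.3 149.7]
side z30 [708.7 100.1] z0 [713.8  79.8] z60 [703.6 120.4]
side z30 [645.2  98.9] z0 [648.4  78.5] z60 [641.9 119.2]
side z30 [640.5 167.5] z0 [643.6 149.2] z60 [637.4 185.7]
side z30 [701.7 168.7] z0 [706.6 150.4] z60 [696.8 186.9]
pencil [array([693.5, 218.8]), array([816.5, 143.5]), array([812.1, 137.3]), array([689.3, 212.8])]
tri (array([673.61489735, 133.45473364,  28.14277933]), np.float64(1.2255533490639612))
wrist px (np.float64(267.17202294050605), np.float64(105.45325843419246))
...+wwwww.......................................................................
..#wwwww........................................................................
.wwwww+
[... 1479 characters left out ...]
++###############+...........wwwwwwwwwwwwwwwwwwwwwww
.........................++++++++++++++++++++............+wwwwwwwwwwwwwwwwwwwwww
.........................................................+wwwwwwwwwwwwwwwwwwwwww
.........................................................wwwwwwwwwwwwwwwwwwwwwww
.........................................................wwwwwwwwwwwwwwwwwwwwwww
.####....................................................wwwwwwwwwwwwwwwwwwwwwww
############.............................................wwwwwwwwwwwwwwwwwwwwwww
###################......................................wwwwwwwwwwwwwwwwwwwwwww
#########################................................wwwwwwwwwwwwwwwwwwwwwww
```

The tin lies with its axis along y at (673,133), z≈30, clear of the board edge (y≈93). The pencil's end is at (691,216), so tipping it here would be tight. I'll pinch its two faces, carry it to open table at x≈600, and tip it upright there.

```bash
python3 -m inch '[{"fingers":1,"xyz":[0.5,0.15,0],"spin":0},{"fingers":1,"xyz":[0.5,0.15,0],"spin":0},{"fingers":1,"xyz":[0.5,0.16,-0.4],"spin":0},{"fingers":1,"xyz":[0,0,-0.8],"spin":0},{"fingers":1,"xyz":[0,0,-0.8],"spin":0},{"fingers":1,"xyz":[0,0,-0.7],"spin":0},{"fingers":1,"xyz":[0,0,-0.4],"spin":0},{"fingers":1,"xyz":[0,0,0],"spin":0},{"fingers":1,"xyz":[0,0,0],"spin":0}]'|egrep 'tcp_pos|force'; python3 -m inch '[{"fingers":-1,"xyz":[0,0,0],"spin":0},{"fingers":-1,"xyz":[0,0,0],"spin":0},{"fingers":-1,"xyz":[0,0,0],"spin":0},{"fingers":-1,"xyz":[0,0,0],"spin":0},{"fingers":-1,"xyz":[0,0,0],"spin":0},{"fingers":-1,"xyz":[0,0,0],"spin":0},{"fingers":-1,"xyz":[0,0,0],"spin":0},{"fingers":-1,"xyz":[0,0,0],"spin":0}]'
```

```text
tcp_pos: [674.4, 132.4, 50.0]
force: [-0.8, 0.6, 0.7]
grip_force: 0.0
clock: 67.2
tcp_pos: [674.6, 133.2, 50.5]
tcp_rot: [1.0, 0.007, 0.001, -0.0]
force: [-0.6, -0.0, 5.4]
gripper_width: 0.41
grip_force: 59.2
```

```bash
python3 -m inch '[{"fingers":-1,"xyz":[0,0,0.1],"spin":0},{"fingers":-1,"xyz":[0,0,0.4],"spin":0},{"fingers":-1,"xyz":[0,0,0.5],"spin":0},{"fingers":-1,"xyz":[-0.5,0.21,0],"spin":0},{"fingers":-1,"xyz":[-0.5,0.21,0],"spin":0},{"fingers":-1,"xyz":[-0.5,0.22,0],"spin":0},{"fingers":-1,"xyz":[0,0,-0.4],"spin":0},{"fingers":-1,"xyz":[0,0,-0.4],"spin":0},{"fingers":-1,"xyz":[0,0,0],"spin":0},{"fingers":-1,"xyz":[0,0,0],"spin":0},{"fingers":-1,"xyz":[0,0,0],"spin":0}]'; python3 -m inch '[{"fingers":-1,"xyz":[0,0,-0.08],"spin":0},{"fingers":-1,"xyz":[0,0,0],"spin":0},{"fingers":-1,"xyz":[0,0,0],"spin":0}]'|egrep 'tcp_pos|force';python3 -m inch '[{"fingers":-1,"xyz":[0,0,-0.04],"spin":0},{"fingers":-1,"xyz":[0,0,0],"spin":0},{"fingers":-1,"xyz":[0,0,0],"spin":0}]'|egrep 'tcp_pos|force'
```

```text
clock: 68.3
tcp_pos: [599.7, 165.1, 60.4]
tcp_rot: [1.0, 0.007, 0.001, -0.0]
force: [-0.6, -0.2, -3.2]
gripper_width: 0.412
grip_force: 60.3
tcp_pos: [599.2, 165.1, 55.6]
force: [-0.5, 0.5, -2.3]
grip_force: 60.4
tcp_pos: [599.0, 165.1, 53.4]
force: [0.5, 0.0, -2.7]
grip_force: 60.4
```

```bash
python3 -m inch '[{"fingers":-1,"xyz":[0,0,-0.04],"spin":0},{"fingers":-1,"xyz":[0,0,-0.015],"spin":0},{"fingers":-1,"xyz":[0,0,0],"spin":0},{"fingers":-1,"xyz":[0,0,0],"spin":0}]'|egrep 'tcp_pos|force'; python3 -m inch '[{"fingers":0,"xyz":[0,0,0],"spin":0},{"fingers":0.1,"xyz":[0,0,0],"spin":0},{"fingers":0.3,"xyz":[0,0,0],"spin":0},{"fingers":0.5,"xyz":[0,0,0],"spin":0},{"fingers":0.5,"xyz":[0,0,0.1],"spin":0},{"fingers":0.5,"xyz":[0,0,0.4],"spin":0},{"fingers":0.5,"xyz":[0,0,0.7],"spin":0},{"fingers":0.5,"xyz":[0,0,0.7],"spin":0},{"fingers":0.5,"xyz":[0,0,0],"spin":0},{"fingers":0.5,"xyz":[0,0,0],"spin":0}]'; python3 - <<'E'
from h import *
d=grab('wrist','w20');hsv=cv2.cvtColor(d['img'],cv2.COLOR_RGB2HSV)
P=wpx(d,np.array([599,165,60.]));x,y=int(P[0]),int(P[1]);print(x,y)
for r in range(y-64,min(y+80,418),5): print(''.join(('#' if hsv[r,q,2]>150 else '+') if hsv[r,q,1]<60 else ('.' if hsv[r,q,0]>90 else 'w') for q in range(x-90,x+90,3) if 0<=q<560))
E
```

```text
tcp_pos: [599.0, 165.2, 50.6]
force: [-0.4, 0.1, -2.5]
grip_force: 60.5
clock: 70.3
tcp_pos: [599.5, 165.3, 146.8]
tcp_rot: [1.0, 0.008, 0.001, -0.0]
force: [0.4, -0.0, -1.4]
gripper_width: 0.754
grip_force: 0.0
283 215
...........................................................w
...........................................................w
.............###...........................................w
.............#########.++++++++++++++++....................w
............###########++++############...................+w
............###########################...................+w
...........############################...................ww
...............+#######################...................ww
.....................##################...................ww
......................#################...................ww
......................#################...................ww
......................#################..................+ww
......................#################..................+ww
......................++##+############..................www
......................++++
[... 188 characters left out ...]
++++++++........+######+.+www
.......................++++...++++++++..........+####+..+www
........................................................+www
................++++++++++..............................wwww
..++++........+###########++.........................++++++w
..++++++....++##############+........................+++++++
++++++++....+################+.......................+++++++
+++++++++..+#################++......................+++++++
+++.+++++.+++#################+.....................++++++++
+++++++++++++################++...................++++++++++
++++.+++++###+##############++++.............+#+++++++++++++
++++++++++++++++#############+++..............##++++++++++++
```

```bash
python3 - <<'E'
from h import *
d=grab('wrist')
for q in[(259,168),(310,168),(259,236),(310,236)]: print(np.round(wz(d,*q,30)[:2],1),np.round(wz(d,*q,60)[:2],1))
E
python3 -m inch '[{"fingers":-1,"xyz":[0,-0.45,0],"spin":0},{"fingers":-1,"xyz":[0,-0.45,0],"spin":0},{"fingers":-1,"xyz":[0,0,-0.4],"spin":0},{"fingers":-1,"xyz":[0,0,-0.4],"spin":0},{"fingers":-1,"xyz":[0,0,-0.4],"spin":0},{"fingers":-1,"xyz":[0,0,-0.15],"spin":0},{"fingers":-1,"xyz":[0,0,0],"spin":0},{"fingers":-1,"xyz":[0,0,0],"spin":0},{"fingers":-1,"xyz":[0,0,0],"spin":0}]'
```

```text
[625.  183.4] [631.4 181.2]
[625.6 145. ] [632.  147.7]
[569.2 183.9] [582.7 181.6]
[569.8 142.8] [583.2 145.7]
clock: 71.3
tcp_pos: [599.6, 120.3, 78.9]
tcp_rot: [1.0, 0.008, 0.001, -0.0]
force: [-0.2, 0.1, -0.7]
gripper_width: -0.0
grip_force: 0.0
```

```bash
python3 -m inch '[{"fingers":-1,"xyz":[0.04,0.1,0],"spin":0},{"fingers":-1,"xyz":[0,0.08,0],"spin":0},{"fingers":-1,"xyz":[0,0.06,0],"spin":0},{"fingers":-1,"xyz":[0,0.06,0],"spin":0},{"fingers":-1,"xyz":[0,0,0],"spin":0}]'|egrep 'tcp_pos|force'; python3 -m inch '[{"fingers":-1,"xyz":[0,0.06,0],"spin":0},{"fingers":-1,"xyz":[0,0.06,0],"spin":0},{"fingers":-1,"xyz":[0,0.06,0],"spin":0},{"fingers":-1,"xyz":[0,0,0],"spin":0}]'|egrep 'tcp_pos|force'; python3 - <<'E'
from h import *
d=grab('wrist','w21');hsv=cv2.cvtColor(d['img'],cv2.COLOR_RGB2HSV)
for r in range(120,330,7): print(''.join(('#' if hsv[r,q,2]>150 else '+') if hsv[r,q,1]<60 else ('.' if hsv[r,q,0]>90 else 'w') for q in range(120,400,4)))
E
```

```text
tcp_pos: [601.0, 136.0, 78.1]
force: [-0.5, -1.0, -0.4]
grip_force: 0.0
tcp_pos: [601.1, 144.6, 78.2]
force: [-0.8, -0.6, -0.3]
grip_force: 0.3
..............................................................wwwwwwww
..............................................................wwwwwwww
..............................................................wwwwwwww
..............................................................wwwwwwww
..............................................................wwwwwwww
..............................................................wwwwwwww
..............................................................wwwwwwww
.............................................................+wwwwwwww
.............................................................wwwwwwwww
.................###.........................................wwwwwwwww
................#######++++++++..............................wwwwwwwww
................######+++++#####++++++++.....................wwwwwwwww
...............+#######+##############++.....................wwwwwwwww
................+################
[... 473 characters left out ...]
............+++++########++++++++++++++...........+wwwwwwwwww
.....................+++++++++###++++++++++++++++..######..wwwwwwwwwww
.....................++++++++++++++++++++++++++++.#######..wwwwwwwwwww
......................++++++++++++++++++++++++++++.#####...wwwwwwwwwww
......................++++++++++++++++++++++++++++.........wwwwwwwwwww
...................+++++++##+++.+++++++++++++++++++......+++++wwwwwwww
..................+++++++++++++++++++++++++++++++++++++++++++++++wwwww
.................+.++++++++++++++++++++++++++++++++++++++++++++++++++w
.................++.++++++++++++++++++++++++++++++++++++++++++++++++++
..............+.++++++++++++++++++++++++++++++++++++++++++++++++++++++
```

```bash
python3 -m inch '[{"fingers":-1,"xyz":[0,0.08,0],"spin":0},{"fingers":-1,"xyz":[0,0.08,0],"spin":0},{"fingers":-1,"xyz":[0,0.06,0],"spin":0},{"fingers":-1,"xyz":[0,0,0],"spin":0}]'|egrep 'tcp_pos|force'; cat >> h.py <<'E'
def asc(d,u0,v0,u1,v1,su=4,sv=7):
    hsv=cv2.cvtColor(d['img'],cv2.COLOR_RGB2HSV)
    for r in range(v0,v1,sv): print(''.join(('#' if hsv[r,q,2]>150 else '+') if hsv[r,q,1]<60 else ('.' if hsv[r,q,0]>90 else 'w') for q in range(u0,u1,su)))
E
python3 - <<'E'
from h import *
d=grab('wrist','w22');asc(d,100,160,340,300)
S=grab('side','side2'); p=[proj(S,(600,y,z)) for y,z in((147,0),(183,60))]; print(p)
asc(S,220,240,310,330,2,4)
E
```

```text
tcp_pos: [601.7, 155.7, 78.8]
force: [0.4, -0.5, 5.5]
grip_force: 2.7
............................................................
............................................................
............................................................
..........................+.................................
.........................#######+...........................
.........................#####++++++++++++++++++............
.........................###+++++########+++++++............
........................####################++++++..........
...........................#################+++++++.........
..........................#################+++++++..........
..........................#################+++++++..........
..........................#################++++++...........
..........................#################++++++...........
..........................#########+#######+++++++..........
..........................+++++++++++++++++++++++++++.......
..........................++++++++++++++++++++++++++++......
..........................++++++++++++++++++++++++++++
[... 676 characters left out ...]
.+++#+++++
..............++#++++++++........#++++++++++#
.............+###++++++++++....++++++++++++++
.............+####+++++++++....#+++++++++++++
.............+++##+++++++++....#+++++++++++++
............+++++++++++++++....++++++++++++++
.............++++++++++++++.....++#########++
...............+++++............+###########+
..............+++++..............###########+
.............+++++w..............+#########+.
.................+.................+++##++...
.............................................
.............................................
.............................................
.............................................
.............................................
```

```bash
python3 -m inch '[{"fingers":-1,"xyz":[0,0.08,0.02],"spin":0},{"fingers":-1,"xyz":[0,0.08,0],"spin":0},{"fingers":-1,"xyz":[0,0.06,0],"spin":0},{"fingers":-1,"xyz":[0,0,0],"spin":0}]'|egrep 'tcp_pos|force'; python3 -m inch '[{"fingers":-1,"xyz":[0,0.08,0],"spin":0},{"fingers":-1,"xyz":[0,0.08,0],"spin":0},{"fingers":-1,"xyz":[0,0.06,0],"spin":0},{"fingers":-1,"xyz":[0,0,0],"spin":0}]'|egrep 'tcp_pos|force';
python3 - <<'E'
from h import *
d=grab('wrist','w22');asc(d,60,160,340,300)
E
```

```text
tcp_pos: [602.4, 167.2, 80.6]
force: [0.7, -1.5, 12.1]
grip_force: 6.0
tcp_pos: [601.0, 178.7, 79.3]
force: [-0.2, 0.1, -0.3]
grip_force: 0.0
......................................................................
......................................................................
......................................................................
.............................................+........................
.........................................+++++++++++..................
......................................++++++++++++++++++++............
....................................#########+############++++++......
...................................##########################++++++++.
..................................###########################+++++++++
.................................+##########################+++++++++.
.................................+########################++++++++++..
.................................#######################+++++++...++..
.................................################++#+++++++++++.......
..................................##########+++++++++++++++++++.......
...................................##++++++++++++++++++++++++++.......
....................................##++++++++++++++++++++++++++......
......................................++++++++++++++++++++++++++......
........................................++++++++++++++++++++++++......
.........................................++++++++++++++++++++++++.....
...........................................####+++++++++++++++++++....
```

It has tipped over, and a full lid circle is visible again. Rise and measure.

```bash
python3 -m inch '[{"fingers":-1,"xyz":[0,-0.2,0.1],"spin":0},{"fingers":0,"xyz":[0,0,0.6],"spin":0},{"fingers":1,"xyz":[0,0.4,0.6],"spin":0},{"fingers":1,"xyz":[0,0.4,0],"spin":0},{"fingers":1,"xyz":[0,0.2,0],"spin":0},{"fingers":1,"xyz":[0,0,0],"spin":0},{"fingers":1,"xyz":[0,0,0],"spin":0},{"fingers":1,"xyz":[0,0,0],"spin":0}]'; python3 - <<'E'
from h import *
d=grab('wrist','w23');circ(d,(600,215)); P=wpx(d,np.array([600,215,36.]));x,y=map(int,P);print(x,y);asc(d,x-90,y-64,x+90,y+70,3,6)
E
```

```text
clock: 74.4
tcp_pos: [600.8, 215.6, 143.3]
tcp_rot: [1.0, 0.007, -0.001, 0.001]
force: [-0.7, -0.4, 0.2]
gripper_width: 1.005
grip_force: 0.0
circ [[599.7999877929688, 215.1999969482422, 29.0]]
283 205
............................................................
............................................................
............................................................
.............................+++............................
........................+#+++++++++++++.....................
.....................+#++###########++++####................
....................#+#################+++########+.........
...................######################++##++++++++++++...
...................########################+++++++++++++++..
..................#########################++++++++++++++...
.................##########################+....+++++++++...
.................+#+#######################+...........+....
..................#################+####+#++................
..................+++++################++++.................
...................++#+####+#+#####+#+##++..................
.....................++++++++++++++###++....................
........................+++++#++++++++......................
............................................................
............................................................
.................................++++####++++...............
...............................++############++.............
..............................+################+............
.............................+#################++...........
```

```bash
python3 -m inch '[{"fingers":1,"xyz":[-0.01,0,-0.6],"spin":0},{"fingers":1,"xyz":[0,0,-0.6],"spin":0},{"fingers":1,"xyz":[0,0,-0.5],"spin":0},{"fingers":1,"xyz":[0,0,-0.36],"spin":0},{"fingers":1,"xyz":[0,0,0],"spin":0},{"fingers":-1,"xyz":[0,0,0],"spin":0},{"fingers":-1,"xyz":[0,0,0],"spin":0},{"fingers":-1,"xyz":[0,0,0],"spin":0},{"fingers":-1,"xyz":[0,0,0],"spin":0},{"fingers":-1,"xyz":[0,0,0],"spin":0},{"fingers":-1,"xyz":[0,0,0],"spin":0},{"fingers":-1,"xyz":[0,0,0],"spin":0}]'|egrep 'tcp_pos|force'; python3 -m inch '[{"fingers":-1,"xyz":[0,0,0.1],"spin":0},{"fingers":-1,"xyz":[0,0,0.5],"spin":0},{"fingers":-1,"xyz":[0,0,0.7],"spin":0},{"fingers":-1,"xyz":[0,0,0.7],"spin":0},{"fingers":-1,"xyz":[-0.04,-0.74,0],"spin":0},{"fingers":-1,"xyz":[-0.04,-0.75,0],"spin":0},{"fingers":-1,"xyz":[-0.04,-0.76,0],"spin":0},{"fingers":-1,"xyz":[-0.04,-0.76,0],"spin":0},{"fingers":-1,"xyz":[-0.04,-0.76,0],"spin":0},{"fingers":-1,"xyz":[0,0,-0.4],"spin":0},{"fingers":-1,"xyz":[0,0,-0.3],"spin":0},{"fingers":-1,"xyz":[0,0,0],"spin":0},{"fingers":-1,"xyz":[0,0,0],"spin":0},{"fingers":-1,"xyz":[0,0,0],"spin":0}]'
```

```text
tcp_pos: [601.4, 216.9, 43.1]
force: [-1.3, -1.6, 5.2]
grip_force: 62.8
clock: 77.05
tcp_pos: [591.1, 29.0, 107.2]
tcp_rot: [1.0, 0.008, 0.001, -0.0]
force: [-0.4, -0.1, -3.3]
gripper_width: 0.669
grip_force: 64.9
```

```bash
python3 -m inch '[{"fingers":-1,"xyz":[0,-0.04,-0.16],"spin":0},{"fingers":-1,"xyz":[0,0,-0.12],"spin":0},{"fingers":-1,"xyz":[0,0,0],"spin":0},{"fingers":-1,"xyz":[0,0,0],"spin":0}]'|egrep 'tcp_pos|force';python3 -m inch '[{"fingers":-1,"xyz":[0,0,-0.02],"spin":0},{"fingers":-1,"xyz":[0,0,0],"spin":0},{"fingers":-1,"xyz":[0,0,0],"spin":0}]'|egrep 'tcp_pos|force'; python3 -m inch '[{"fingers":-1,"xyz":[0,0,-0.015],"spin":0},{"fingers":-1,"xyz":[0,0,0],"spin":0},{"fingers":-1,"xyz":[0,0,0],"spin":0}]'|egrep 'tcp_pos|force'
```

```text
tcp_pos: [590.4, 26.7, 91.9]
force: [0.3, 0.2, -2.3]
grip_force: 65.0
tcp_pos: [590.6, 26.7, 91.2]
force: [0.1, -0.2, -3.0]
grip_force: 65.0
tcp_pos: [590.6, 26.7, 91.1]
force: [-2.0, -0.2, 4.9]
grip_force: 65.9
```

```bash
python3 -m inch '[{"fingers":-1,"xyz":[0,0,0],"spin":0},{"fingers":0.2,"xyz":[0,0,0],"spin":0},{"fingers":0.7,"xyz":[0,0,0],"spin":0},{"fingers":1,"xyz":[0,0,0],"spin":0},{"fingers":1,"xyz":[0,0,0],"spin":0},{"fingers":1,"xyz":[0,0,0.1],"spin":0},{"fingers":1,"xyz":[0,0,0.6],"spin":0},{"fingers":1,"xyz":[0,0,0.8],"spin":0},{"fingers":1,"xyz":[-0.6,0,0.8],"spin":0},{"fingers":1,"xyz":[-0.7,0,0],"spin":0},{"fingers":1,"xyz":[-0.7,0,0],"spin":0},{"fingers":1,"xyz":[0,0,0],"spin":0},{"fingers":1,"xyz":[0,0,0],"spin":0},{"fingers":1,"xyz":[0,0,0],"spin":0}]'|egrep 'tcp_pos|force'
python3 - <<'E'
from h import *
d=grab('wrist','w24');circ(d,(590,26.7),84);circ(d,(492,25),84)
# board frame check: plaque / batten / fence
hsv=cv2.cvtColor(d['img'],cv2.COLOR_RGB2HSV)
for x in(640,545):
  for z,n in((48,'batten'),(32,'plaque'),(18,'board')):
    ys=np.arange(-50,110,.5)+0.; P=np.stack([np.full_like(ys,x),ys,np.full_like(ys,z)],-1); u,v=wpx(d,P)
    g=cv2.remap(d['img'],u.astype(np.float32)[None],v.astype(np.float32)[None],1)[0].astype(int).sum(1)
    e=[(ys[i],g[i+2]-g[i-2]) for i in range(2,len(ys)-2) if abs(g[i+2]-g[i-2])>60 and abs(g[i+2]-g[i-2])==max(abs(g[j+2]-g[j-2]) for j in range(max(2,i-6),min(len(ys)-2,i+7)))]
    print(x,n,[(float(a),int(b)) for a,b in e])
E
```

```text
tcp_pos: [491.6, 26.8, 205.7]
force: [0.6, -0.6, -0.5]
grip_force: 0.0
circ [[587.7999877929688, 26.399999618530273, 29.5]]
circ [[491.20001220703125, 24.799999237060547, 30.399999618530273]]
640 batten [(-30.5, 271), (-2.5, -67), (7.5, -238), (48.5, 257), (86.5, -244)]
640 plaque [(-33.5, 237), (-5.5, -123), (6.0, -231), (49.5, 284), (89.5, -248)]
640 board [(-36.5, 231), (-7.0, -196), (4.5, -206), (50.5, 260), (62.5, 90), (92.5, -237)]
545 batten [(-32.0, 218), (-4.0, -69), (5.0, -228), (46.5, 244), (57.5, 68)]
545 plaque [(-35.5, 248), (-6.5, -200), (3.0, -199), (4.0, -199), (47.5, 250), (59.5, 61)]
545 board [(-38.0, 233), (-8.0, -201), (2.0, -195), (48.5, 229)]
```

```bash
python3 -m inch '[{"fingers":1,"xyz":[0.7,0,0],"spin":0},{"fingers":1,"xyz":[0.7,0,0],"spin":0},{"fingers":1,"xyz":[0,0,0],"spin":0},{"fingers":1,"xyz":[0,0,0],"spin":0},{"fingers":1,"xyz":[0,0,0],"spin":0}]'|egrep 'tcp_pos'
python3 - <<'E'
from h import *
d=grab('wrist','w25')
for y in(1.5,53):
    xs=np.arange(644,676,1.); P=np.stack([xs,np.full_like(xs,y),np.full_like(xs,31)],-1); u,v=wpx(d,P)
    g=cv2.remap(d['img'],u.astype(np.float32)[None],v.astype(np.float32)[None],1)[0]; print(y,[(int(a),int(b.sum())) for a,b in zip(xs,g.astype(int))])
T=grab('top')
c=blob(T['img'],(150,200,240,245)); print('cup',cv2.boundingRect(c)); 
E
```

```text
tcp_pos: [560.1, 26.5, 204.9]
1.5 [(644, 624), (645, 622), (646, 619), (647, 620), (648, 622), (649, 621), (650, 620), (651, 622), (652, 618), (653, 540), (654, 400), (655, 463), (656, 461), (657, 456), (658, 447), (659, 441), (660, 435), (661, 434), (662, 435), (663, 437), (664, 443), (665, 461), (666, 471), (667, 474), (668, 474), (669, 477), (670, 478), (671, 475), (672, 473), (673, 534), (674, 609), (675, 623)]
53 [(644, 582), (645, 582), (646, 581), (647, 579), (648, 580), (649, 579), (650, 578), (651, 574), (652, 514), (653, 418), (654, 460), (655, 482), (656, 479), (657, 466), (658, 462), (659, 460), (660, 458), (661, 456), (662, 456), (663, 459), (664, 460), (665, 465), (666, 464), (667, 461), (668, 466), (669, 467), (670, 464), (671, 459), (672, 497), (673, 581), (674, 602), (675, 604)]
cup (188, 201, 53, 37)
```

```bash
python3 -m inch '[{"fingers":1,"xyz":[0,-0.7,0.2],"spin":0},{"fingers":1,"xyz":[0,-0.8,0.3],"spin":0},{"fingers":1,"xyz":[0,-0.8,0.3],"spin":0},{"fingers":1,"xyz":[-0.2,-0.8,0],"spin":0},{"fingers":1,"xyz":[-0.2,-0.8,0],"spin":0},{"fingers":1,"xyz":[-0.2,-0.8,0],"spin":0},{"fingers":1,"xyz":[-0.3,-0.8,0],"spin":0},{"fingers":1,"xyz":[-0.3,-0.8,0],"spin":0},{"fingers":1,"xyz":[-0.3,-0.8,0],"spin":0},{"fingers":1,"xyz":[-0.4,-0.8,0],"spin":0},{"fingers":1,"xyz":[-0.6,-0.8,0],"spin":0},{"fingers":1,"xyz":[-0.6,-0.8,0],"spin":0},{"fingers":1,"xyz":[-0.6,-0.8,0],"spin":0},{"fingers":1,"xyz":[-0.6,-0.8,0],"spin":0},{"fingers":1,"xyz":[-0.6,-0.6,0],"spin":0},{"fingers":1,"xyz":[0,0,0],"spin":0},{"fingers":1,"xyz":[0,0,0],"spin":0}]'|egrep 'clock|tcp_pos'
python3 - <<'E'
from h import *
for n in('top','side'):
    a=cv2.imread(f'pics/{n}0.png').astype(int); d=grab(n,n+'3'); b=d['img'][:,:,::-1].astype(int)
    m=(abs(a-b).max(2)>45).astype(np.uint8); m=cv2.morphologyEx(m,cv2.MORPH_OPEN,np.ones((3,3)))
    for c in cv2.findContours(m,0,2)[0]:
        if cv2.contourArea(c)>15: print(n,cv2.boundingRect(c))
    for x,y in((588.5,26.6),(492,25.2)): print(np.round(proj(d,(x,y,84)),1))
    if n=='top': print(circ(d,(588,27),84,top=True),circ(d,(492,25),84,top=True)); 
    for g in[(583,-442),(517,-438),(453,-433)]: print('tray',np.round(proj(d,(*g,41)),0))
E
```

```text
clock: 81.8
tcp_pos: [314.3, -558.6, 245.4]
top (338, 404, 12, 8)
top (426, 372, 7, 6)
top (404, 370, 19, 15)
top (429, 366, 131, 54)
top (503, 354, 5, 11)
top (424, 354, 25, 18)
top (500, 296, 60, 80)
top (194, 261, 28, 25)
top (436, 237, 17, 22)
top (119, 236, 7, 13)
top (444, 235, 19, 19)
top (143, 232, 29, 26)
top (95, 229, 24, 26)
top (435, 212, 16, 22)
top (443, 210, 19, 19)
top (333, 206, 33, 76)
top (341, 205, 5, 9)
top (379, 200, 21, 73)
top (139, 191, 28, 27)
top (434, 185, 27, 24)
top (188, 174, 28, 27)
top (256, 173, 31, 76)
[268.2 191.2]
[269.5 230.5]
circ [[587.7999877929688, 26.799999237060547, 29.0]]
circ [[491.79998779296875, 24.799999237060547, 30.600000381469727]]
[[587.7999877929688, 26.799999237060547, 29.0]] [[491.79998779296875, 24.799999237060547, 30.600000381469727]]
tray [451. 194.]
tray [452. 219.]
tray [453. 244.]
side (301, 390, 34, 30)
side (251, 336, 34, 31)
side (307, 330, 31, 30)
side (253, 290, 13, 17)
side (235, 282, 25, 26)
side (342, 276, 29, 27)
side (238, 203, 88, 41)
side (281, 179, 8, 4)
side (279, 158, 79, 25)
side (275, 134, 73, 15)
side (500, 132, 7, 6)
side (474, 91, 6, 7)
side (288, 89, 45, 23)
side (264, 87, 22, 22)
side (518, 73, 13, 49)
side (438, 70, 88, 94)
side (432, 53, 25, 17)
side (362, 37, 62, 38)
side (517, 35, 15, 10)
side (402, 24, 28, 32)
side (516, 3, 21, 16)
side (375, 0, 13, 15)
[266.5 213.2]
[310.5 213.4]
tray [275.  92.]
tray [299.  93.]
tray [322.  95.]
```

Only the expected things differ from the first pictures. The bystanders are where they started, both full tins stand on the batten and three used-up tins stand in the tray.

```bash
python3 -c "
from station import ctrl
print(ctrl.close_job())"
```

```text
the job is handed in; nothing more can be done
None
```

The job is handed in: the plaque is home against the fence with the batten along its middle, two full tins stand on the batten, and three used-up tins stand in the tray; one full tin was knocked off the batten during the run, and I stood it up and put it back.

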